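# Cure the mould bars under the cranked lamp unit

## Task

Cure the resin in the mould bars: twist the red grip on the post to unlock the lamp hood, slide the hood up to the top notch and twist the grip back to lock it; lay every mould bar flat and face up in a bay of the carriage, one per bay, and crank the carriage all the way in under the raised hood. Then unlock the hood again, lower it to the middle notch (green ring) over the bars and lock it there. Leave the other tools on the bench alone.

Things in the scene. Friction and masses are not known exactly. Their poses are not given: they have to be found in the camera images.
- bed (a point): Centre of the bay floor of the aluminium carriage bed, 34 mm above the table; x = travel direction (toward the lamp), y across, z up. Three open bays run along x, centres at y = -54, 0 and +54 mm (x = 0), each 36 mm wide and 92 mm long, between blue ribs 18 mm wide and only 4 mm high, 4 mm lips at the ends. Moves with the carriage; its unit is fixed to the table.
- carriage (a joint): Carriage travel in m: 0 = out (loading end, near the robot), 0.130 = fully in under the lamp hood, against its stop. Driven by the crank through a screw, 43.3 mm per turn; it can hardly be pushed directly.
- crank (a joint): Crank angle in rad, 0 to 18.85 (three full turns), growing CLOCKWISE seen from above; 18.85 = carriage fully in. Starts between about 0 and 1. It stays where left; about 4 N at the knob turns it.
- crank_axis (a point): Point on the crank's vertical axis, at mid-height of its knob (72 mm above the table). The crank is on the left (+y) of the carriage.
- crank_grip (a point): Centre of the crank's upright red knob: round, 22 mm across, 38 mm tall (53 to 91 mm above the table), 45 mm from the crank axis, free to spin on its pin, so a hand that holds it need not turn. The top of the crank arm under it is 52 mm above the table.
- hood (a joint): Height of the lamp hood on its telescopic post in m: 0 = parked (lowest notch), 0.030 = curing height (middle notch, green ring), 0.070 = raised (top notch); 3 mm of play in each. Unlocked it slides and stays where left (6 N friction, weighs 3 N); locked it cannot slide.
- lamp (a point): Centre of the lamp face under the white hood (106 x 170 mm, 28 mm thick, on an arm beside the post). An orange skirt hangs 30 mm below it all round. 47 mm above the table when parked (a loaded bar's top is at 54 mm), 77 mm at the middle notch, 117 mm at the top notch. Axes as the bed's.
- twist_grip (a joint): Twist of the red grip on the post in rad: 0 = locked (end stop), 1.2 = fully unlocked (end stop), growing COUNTER-CLOCKWISE seen from above. The hood is free to slide above about 0.8; below 0.25 counts as locked. It turns to locked only with the hood at a notch. Stays where left (0.04 N m).
- grip_center (a point): Centre of the red twist grip on top of the telescopic post: a wing bar 52 mm long (this point's x), 14 mm wide (y), 28 mm high. It turns about the vertical through this point and rises and falls with the hood (146 mm above the table when parked). The hood's dark arm lies 22 mm below this point. It is left (+y) of the hood, beyond the crank.
- bar_a_center (a point): Centre (half-way up) of a white mould bar with three pink discs in its upper face: 80 mm long (x), 28 mm wide (y), 20 mm high (z up), 80 g. It starts flat on the table, left of the curing unit. May be absent (None).
- bar_b_center (a point): Centre (half-way up) of a white mould bar with three teal discs in its upper face: 80 mm long (x), 28 mm wide (y), 20 mm high (z up), 80 g. It starts flat on the table, left of the curing unit. May be absent (None).
- bar_c_center (a point): Centre (half-way up) of a white mould bar with three amber discs in its upper face: 80 mm long (x), 28 mm wide (y), 20 mm high (z up), 80 g. It starts flat on the table, left of the curing unit. May be absent (None).
- findings_tin: Bystander: small white box 60 x 90 x 25 mm on the table to the left; origin at the centre of its underside.
- red_pliers: Bystander: red-handled pliers, 144 mm long, 12 mm high, flat on the table beyond the curing unit; origin under its centre.
- bench_block: Bystander: square steel block, 64 x 64 x 16 mm, flat on the table beyond the curing unit; origin under its centre.

How it is judged:
By the outcome, as a careful person would: the job done as asked, in the order asked, and still so for the second after the job is handed in, with the robot touching nothing.
Of bar_a, bar_b, bar_c only 2 to 3 are there at a start; the rules pass over those that are not, and their reading is None.
At some moment in a run one of bar_a, bar_b, bar_c may be knocked a few centimetres aside while the robot is not near it.
Once in a run the grip may slacken for a moment while it holds something.
It also fails if it takes over 210 s, if anything falls off the work surface, if the arm or the gripper's body presses on something with over 40 N, if the wrist force passes 120 N, or if a joint passes its speed limit or range.

## Robot

A 7-joint arm with a two-finger parallel gripper is mounted at the origin on a cart in front of the work surface, level with it; the furniture and walls round the work are solid. World frame = base frame: x ahead of the robot, y to its left, z up, the work surface at z = 0. Lengths are in mm, angles in rad, forces in N, time in s.
With the tool pointing down it reaches from about 400 to 850 mm from the base axis. Payload 10.4 kg.
Tool frame: the origin (TCP) lies at the very end of the fingers, on their centre line; the grasp point (between the pads) lies robot.grasp_offset behind it (robot.grasp_offset is the distance from the TCP to the grasp point, in mm); z points along the fingers, y is the direction in which the jaws open and shut (so a half turn about z gives the same grasp; the last joint's range is limited). The gripper opens to 85 mm and grips with 20 to 120 N. Pads are 22 mm wide; open, the fingers measure 114 mm over their backs; the gripper's body (76 mm by 85 mm) begins 54 mm behind the grasp point. The pads swing forward as they close: fully open they stand 13 mm farther back than shut.
Start: joints at [-1.154, 0.332, -0.065, 1.46, 0.022, 1.35, -0.088], TCP at [266.089, 565.551, 231.338] pointing down, gripper open.
Joint ranges: [-2.6, 2.6], [-0.5, 2.12], [-1.47, 1.34], [0.16, 2.42], [-1.27, 4.41], [0.06, 2.06], [-2.6, 2.6]. Speed limits (rad/s): [2.22, 2.22, 2.79, 2.79, 3.14, 3.14, 3.14].

## Interface

Orientations are given as a unit quaternion [w, x, y, z].
In Python, from cell import robot, imaging, recognise, masks_of, pinpoint gives the robot as it stands. The module is installed in compiled form; this text tells all that it offers.
- The arm moves only by the tool servo_tool, never from a script. Its argument "rows" is a list that holds one entry, the list of rows, each a list of 7 numbers: the turn, a rotation vector about the tool's x, y, z each as a share of 90 degrees, from -1 to 1, then the shift along the tool's x, y, z each as a share of 0.02 m, from -1 to 1, then the gripper's target within -1 to 1 (shut at 1, half-way at 0, fully open at -1). In form: [[[rx, ry, rz, x, y, z, jaw], ...]]. A call has exactly 5 rows; each row shifts and turns the commanded pose from where the row before left it, along the tool's axes as they then stand; what a row does not reach is not made up. A row lasts 1/8 s, in which the tool goes at most 62.5 mm and 10.7 degrees, less where a joint would pass 70% of its speed; a pose out of reach is approached as far as the arm can. A call with a number of a shift or a turn outside -1 to 1 is refused whole. A call with a gripper value outside its range is refused whole. The fingers move at their own pace and stop on an object; the grip force is fixed at half the most. Time passes only in rows, so rows that do not move let the fingers close, or fill a call up. It gives the time, the measured TCP pose, the force and the opening at its end, in the units of the state.
- robot.get_state(): the state, without advancing time (a new reading comes with each control period).
- imaging.camera(name): name is "side" or "top"; returns a dict with "pixels" (384x512x3 uint8, red, green, blue), "mtx" (3x3 intrinsics, pixels), "extrinsics" (4x4, takes a point from world to camera coordinates). Camera axes: x right, y up, looking along -z (the intrinsics and any distortion apply to the point x, -y, -z); pixel columns grow to the right and rows downward; lengths in mm; the calibration is good to about 2 mm. A picture is of the moment at which its call begins. There is no depth.
- robot.hand_in(): hands the job in, once; it reports no verdict.
Trained networks look in a picture, given as the dict that the camera call returned (one of the last four; its "shot" number tells which), for a name from the list of things; names that differ only in an ending like _2 or _b are one class to them, and where a whole thing is asked for, a point or a joint stands for the part that bears it (a point fixed in the world has none). Each returns a list of dicts, best first, with "conf" (0 to 1); they miss things now and then, are a little off and sometimes report something else, mostly with a low value. They report only what shows in the picture. A call takes as long as a camera call.
- recognise(thing, picture): "rect" ([left, top, right, bottom] in pixels, round what is visible of it).
- masks_of(thing, picture): "mask" (384x512 bool, what is visible of it) and "rect" ([left, top, right, bottom] in pixels, round what is visible of it).
- pinpoint(thing, picture): "centre" ([column, row] in pixels: a listed point, or the origin of a listed thing).
The state is a dict: "time_s": time; "q": joint angles; "joint_vel": joint speeds; "effort": joint torques, N m; "eef_pos": TCP position; "tcp_rot": TCP orientation; "ft_force": force on the tool from outside, world axes, zero at the start; "torque": the same for the moment, N m; "gripper_width": finger opening in mm.
Only numpy, scipy, OpenCV 4.12 (cv2) and the standard library are available. Lean on these libraries where they do the work, as an engineer would, in place of code of your own. Each camera call takes 0.05 s, during which the arm holds its last target.

## Working session

There is one attempt and no reset: what is moved stays moved. The work goes in short steps, Python scripts to look and compute and a tool call to move; the robot and the scene stay as the last step left them, time stands still between calls to the robot, and variables do not carry over. Pictures are saved under pics/ and viewed, and the job is handed in when it is done.

Besides the shell and the picture viewer there is one more tool, called after "Call:" as name(argument=value, ...) on one line, values as JSON. servo_tool: Moves the arm, as the interface text tells. Its arguments: {"type":"object","properties":{"rows":{"type":"array","items":{"type":"array","items":{"type":"array","items":{"type":"number"}}}}},"required":["rows"]}

```bash
ls; mkdir -p pics
cat > h.py <<'E'
import numpy as np, cv2
from cell import robot, imaging, recognise, masks_of, pinpoint
def ray(pic,uv):
    K=np.array(pic["mtx"]);E=np.array(pic["extrinsics"])
    d=np.linalg.inv(K)@np.array([uv[0],uv[1],1.0]); d=np.array([d[0],-d[1],-d[2]])
    R=E[:3,:3];t=E[:3,3]
    return -R.T@t, R.T@d
def onz(pic,uv,z):
    o,d=ray(pic,uv); return o+d*(z-o[2])/d[2]
def proj(pic,p):
    K=np.array(pic["mtx"]);E=np.array(pic["extrinsics"])
    c=E[:3,:3]@np.array(p)+E[:3,3]; c=np.array([c[0],-c[1],-c[2]]); u=K@c; return u[:2]/u[2]
def tri(p1,u1,p2,u2):
    o1,d1=ray(p1,u1);o2,d2=ray(p2,u2)
    d1/=np.linalg.norm(d1);d2/=np.linalg.norm(d2)
    A=np.stack([d1,-d2],1);s=np.linalg.lstsq(A,o2-o1,rcond=None)[0]
    a=o1+s[0]*d1;b=o2+s[1]*d2
    return (a+b)/2,np.linalg.norm(a-b)
def save(pic,name): cv2.imwrite("pics/"+name+".png",cv2.cvtColor(pic["pixels"],cv2.COLOR_RGB2BGR))
def st():
    s=robot.get_state(); print("t",round(s["time_s"],2),"pos",np.round(s["eef_pos"],1),"rot",np.round(s["tcp_rot"],3),"F",np.round(s["ft_force"],1),"w",round(s["gripper_width"],1),"q",np.round(s["q"],2)); return s
E
python3 - <<'E'
from h import *
s=st();print(robot.grasp_offset)
T=imaging.camera("top");S=imaging.camera("side");save(T,"t0");save(S,"s0")
for n in ["bed","crank_axis","crank_grip","lamp","grip_center","bar_a_center","bar_b_center","bar_c_center","findings_tin","red_pliers","bench_block"]:
    r=[]
    for P in (T,S):
        q=pinpoint(n,P); r.append([(np.round(x["centre"],1).tolist(),round(x["conf"],2)) for x in q[:3]])
    print(n,r)
    if r[0] and r[1]: a,e=tri(T,r[0][0][0],S,r[1][0][0]);print("   ",a.round(1),round(e,1))
E
```

```text
pics
t 0.0 pos [266.  565.2 230.5] rot [-0.     0.218  0.976 -0.001] F [0.  0.8 0.2] w 85.3 q [-1.15  0.33 -0.06  1.46  0.02  1.35 -0.09]
18.700000000000003
bed [[([335.7, 238.2], 0.58)], [([314.9, 148.2], 0.98)]]
    [ 465.1 -267.1   34.9] 8.9
crank_axis [[([283.9, 241.1], 0.57)], [([322.4, 168.6], 0.63), ([270.5, 143.6], 0.4), ([267.6, 137.9], 0.31)]]
    [ 453.2 -117.4   68. ] 7.9
crank_grip [[([148.2, 205.6], 0.28)], [([304.2, 170.5], 0.61)]]
    [522.3 214.8 298. ] 12.4
lamp [[([334.9, 191.5], 0.9)], [([265.8, 144.6], 0.74)]]
    [ 603.9 -263.1   43.9] 2.8
grip_center [[([296.2, 190.5], 0.62)], []]
bar_a_center [[([337.2, 240.7], 0.62)], [([315.1, 147.8], 0.6)]]
    [ 461.1 -272.2   32.7] 2.9
bar_b_center [[([186.5, 241.7], 0.74)], [([329.9, 262.5], 0.84)]]
    [446.  160.1  16.7] 5.9
bar_c_center [[([219.9, 236.2], 0.78), ([333.8, 237.8], 0.44)], [([313.8, 234.4], 0.78)]]
    [470.3  64.4   4.7] 6.0
findings_tin [[([147.2, 208.3], 0.89)], [([278.3, 310.2], 0.75)]]
    [546.9 280.3   3.7] 7.0
red_pliers [[([301.8, 146.5], 0.72), ([191.1, 245.4], 0.36)], [([216.8, 171.6], 0.75)]]
    [ 739.2 -169.9    7.4] 0.7
bench_block [[([347.8, 154.3], 0.62)], [([228.6, 147.3], 0.77)]]
    [ 721.8 -307.9    1.5] 3.4
```

Run:
```python
import cv2
for n in("t0","s0"):
    i=cv2.imread(f"pics/{n}.png")
    i=i[110:290,120:400] if n=="t0" else i[90:340,170:420]
    i=cv2.resize(i,None,fx=800/i.shape[1] if n=="t0" else 2.4,fy=800/i.shape[1] if n=="t0" else 2.4,interpolation=cv2.INTER_CUBIC); print(i.shape)
    cv2.imwrite(f"pics/{n}z.png",i)
```

```text
(514, 800, 3)
(600, 600, 3)
```

View pics/t0.png

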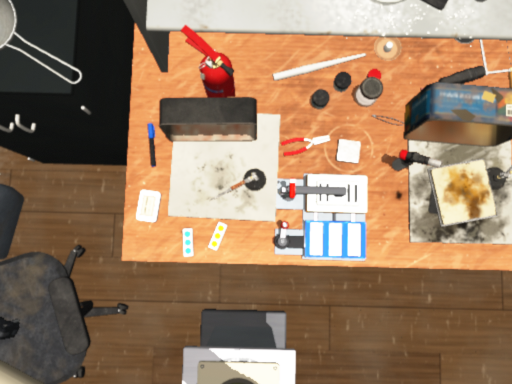

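View pics/t0z.png

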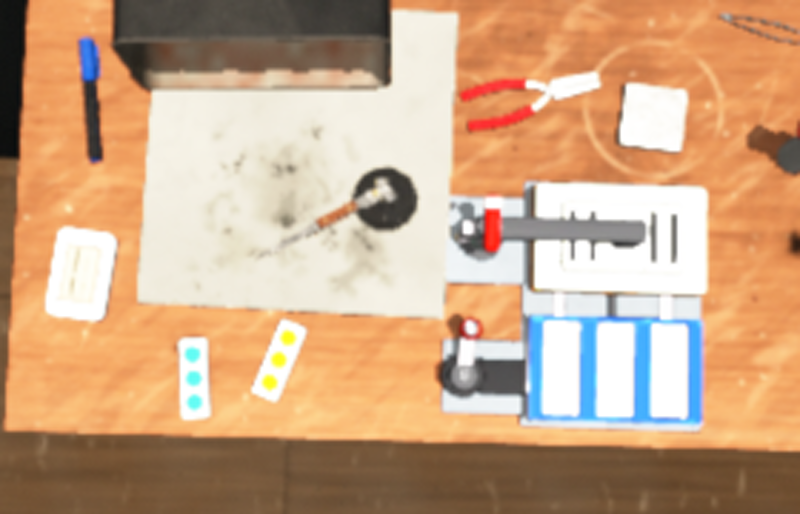

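View pics/s0z.png

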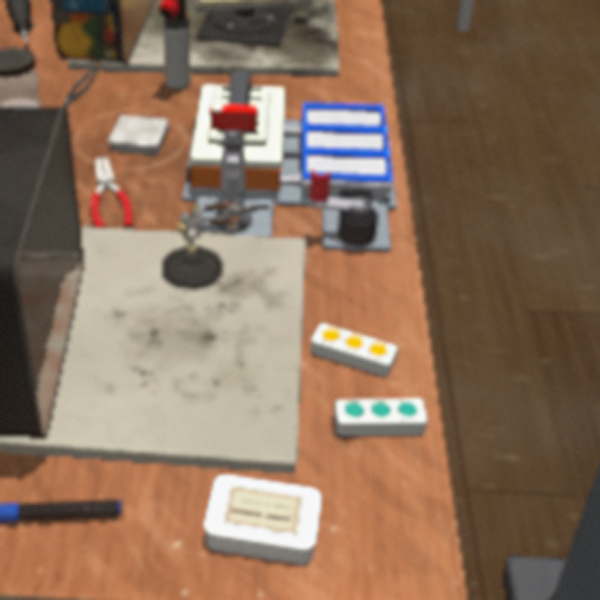

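Run:
```python
from h import *
T=imaging.camera("top");S=imaging.camera("side")
np.save("pics/T.npy",T["pixels"])
print(np.round(T["extrinsics"],3).tolist(),np.round(S["extrinsics"],3).tolist(),T["mtx"],S["mtx"])
def red(P):
    h=cv2.cvtColor(P["pixels"],cv2.COLOR_RGB2HSV).astype(int)
    return (((h[...,0]<8)|(h[...,0]>172))&(h[...,1]>150)&(h[...,2]>90)).astype(np.uint8)
for P,n in((T,"top"),(S,"side")):
    k,l,s,c=cv2.connectedComponentsWithStats(red(P))
    for i in range(1,k):
        if s[i,4]>8: print(n,"red",s[i],c[i].round(1))
for n in ["bed","lamp","grip_center","twist_grip","crank_grip","crank","crank_axis","hood","bar_b_center","bar_c_center"]:
  for P,m in((T,"top"),(S,"side")):
    for r in masks_of(n,P)[:2]:
        M=r["mask"].astype(np.uint8); ys,xs=np.nonzero(M)
        if len(xs)<5: continue
        c=(xs.mean(),ys.mean()); rr=cv2.minAreaRect(np.stack([xs,ys],1).astype(np.float32))
        print(n,m,round(r["conf"],2),np.round(r["rect"]),len(xs),np.round(c,1),np.round(rr[0],1),np.round(rr[1],1),round(rr[2],1))
```

```text
[[0.025, -1.0, 0.004, -48.778], [0.993, 0.026, 0.117, -603.374], [-0.117, 0.002, 0.993, -1370.448], [0.0, 0.0, 0.0, 1.0]] [[-0.997, -0.074, -0.01, 613.949], [0.037, -0.609, 0.793, -101.941], [-0.065, 0.79, 0.61, -1009.358], [0.0, 0.0, 0.0, 1.0]] [[487.57791353   0.         254.7976017 ]
 [  0.         487.57791353 189.11797212]
 [  0.           0.           1.        ]] [[417.22492524   0.         255.80098873]
 [  0.         417.22492524 183.820941  ]
 [  0.           0.           1.        ]]
top red [181  26  51  43 585] [203.8  46.8]
top red [200  65  35  32 588] [218.7  79.6]
top red [367  69  14  11 103] [374.4  73.5]
top red [281 137  23   9  90] [291.4 140.6]
top red [284 147  23   9  95] [294.9 151.6]
top red [399 150   9  10  68] [403.  154.1]
top red [289 183   6  15  77] [291.7 190.2]
side red [237  89   8   6  38] [240.4  91.4]
side red [ 64 111  56  13 273] [ 92.5 116.1]
side red [ 74 120  38  27 266] [ 92.6 132.7]
side red [155 122  10   8  64] [159.5 125.4]
side red [259 133  18  11 152] [267.9 138.5]
side red [100 136  42  56 861] [117.8 153.7]
side red [300 163   7 
[... 1766 characters left out ...]
. 131. 330. 170.] 1197 [313.9 150.2] [313.8 150.4] [36.3 36.1] 2.9
hood top 0.64 [284. 174. 366. 212.] 2562 [331.7 193.6] [326. 194.] [38. 80.] 90.0
hood side 0.64 [249. 123. 289. 169.] 1484 [268.9 144.9] [267.9 143.8] [38.6 49.8] 3.0
bar_b_center top 0.76 [186. 231. 193. 253.] 289 [187.4 242.5] [187.5 242.5] [27.4 10.2] 87.4
bar_b_center side 0.88 [311. 257. 347. 271.] 543 [327.5 262.9] [327.5 263. ] [14. 37.] 90.0
bar_b_center side 0.39 [301. 163. 322. 179.] 196 [310.6 172.5] [311.7 171.4] [27.8 13.4] 21.3
bar_c_center top 0.55 [210. 223. 227. 251.] 276 [217.2 236. ] [217.2 236.1] [10.2 27.8] 22.6
bar_c_center side 0.62 [300. 223. 335. 248.] 481 [317.  235.1] [316.7 234.9] [36.  13.9] 18.4
```

```bash
cat > bars.py <<'E'
from h import *
def disks(P,name):
    h=cv2.cvtColor(P["pixels"],cv2.COLOR_RGB2HSV).astype(int)
    lo,hi={"b":(80,98),"c":(18,32),"a":(150,172)}[name]
    m=((h[...,0]>=lo)&(h[...,0]<=hi)&(h[...,1]>110)&(h[...,2]>100)).astype(np.uint8)
    return m
def barpose(P,name,roi,z):
    m=disks(P,name); mm=np.zeros_like(m); l,t,r,b=[int(v) for v in roi]; mm[t-2:b+3,l-2:r+3]=m[t-2:b+3,l-2:r+3]
    ys,xs=np.nonzero(mm)
    pts=np.array([onz(P,(x,y),z)[:2] for x,y in zip(xs,ys)])
    c=pts.mean(0); w,v=np.linalg.eigh(np.cov((pts-c).T)); a=v[:,1]; 
    return c, np.degrees(np.arctan2(a[1],a[0])), len(xs), np.sqrt(w)
E
python3 - <<'E'
from bars import *
T=imaging.camera("top");S=imaging.camera("side")
print("camT",ray(T,(0,0))[0],"camS",ray(S,(0,0))[0])
for n,rt,rs in(("b",(180,226,196,258),(305,250,352,275)),("c",(205,218,230,256),(296,220,340,250))):
    print(n,barpose(T,n,rt,20),barpose(S,n,rs,20))
# bars: average tri
print("bed T",onz(T,(334.5,239.4),38)[:2],"S",onz(S,(313.9,148),38)[:2])
print("grip tri",tri(T,(291.5,189.5),S,(267.9,138.5)), "top at160",onz(T,(291.7,190),155))
# knob
h=cv2.cvtColor(T["pixels"],cv2.COLOR_RGB2HSV)
print(T["pixels"][220:252,276:292].reshape(32,16,3)[:, :, 0]-T["pixels"][220:252,276:292][:,:,1].astype(int))
E
```

```text
camT [ 440.34839571  -31.23744615 1431.67236077] camS [550.29930945 780.99254711 702.38884365]
b (array([449.37621675, 156.84058083]), np.float64(-175.83884671546897), 46, array([ 3.21007421, 19.85431486])) (array([446.92211412, 157.30943861]), np.float64(-175.77049149298892), 67, array([ 3.31624299, 20.02959668]))
c (array([440.80378038,  63.35973925]), np.float64(-157.14326673902184), 126, array([20.97289723, 30.96567724])) (array([466.29422151,  71.49864753]), np.float64(159.21895061452923), 77, array([ 4.33522759, 19.97462737]))
bed T [ 465.94723894 -263.72597006] S [ 463.93475337 -262.38504312]
grip tri (array([ 592.95952983, -130.64599321,  146.0926948 ]), np.float64(0.09747962846532222)) top at160 [ 590.53983414 -130.50474097  155.        ]
[[ 56  70  70  60  62  78  81  84  87  79  63  55  52  51  52  53]
 [ 68  69  57  53  53  59  86 102 102 105  91  76  60  54  54  57]
 [ 74  57  53  52  53  66 100  54  30  62  88 112  82  60  59  62]
 [ 74  57  52  54  59  96  98  13   1   5  25 115 107  70  64  68]
 [ 78  66  56  55  68 113  67   9   1   1  19 104 124  82  69  72]
 [ 70  
[... 1102 characters left out ...]
   1   1   1   3   1   2   3]
 [  0   0   1   2   1   1   2   1   1   1   1   1   1   1   3   3]
 [  1   1   1   2   2   2   2   2   1   1   1   2   2   2   3   2]
 [  1   1   2   2   3   2   3   2   3   1   1   1   1   0   1   3]
 [  2   0   1   1   3   3   1   1   3   2   1   1   2   2   2   4]
 [ -3   1   1   1   1   2   2   2   3   3   1   0   1   1   2   2]
 [ -6  -5  -1   0   2   1   1   4   2  -1  -4  -6  -4  -1  -2  -3]
 [ -5  -8  -7  -6  -3  -2  -2  -2  -4  -7  -4  -7  -8  -7  -7  -7]
 [ -5  -5  -5  -7  -8  -7  -6  -7  -7  -5  -4  -4  -4  -4  -4  -4]
 [ -4  -4  -5  -5  -5  -4  -4  -3  -4  -5  -5  -4  -4  -4  -4  -4]
 [ -4  -5  -4  -4  -4  -4  -4  -3  -4  -4  -5  -5  -4  -4  -5  -4]]
```

Run:
```python
from bars import *
T=imaging.camera("top");S=imaging.camera("side")
print("c top",onz(T,(217.2,236.1),20),"b top",onz(T,(187.5,242.5),20))
print("c side",barpose(S,"c",(298,222,336,249),20))
m=disks(T,"c"); mm=np.zeros_like(m); mm[222:252,209:229]=m[222:252,209:229]
h=cv2.cvtColor(T["pixels"],cv2.COLOR_RGB2HSV).astype(int)
mm&=((h[...,1]>150)&(h[...,2]>190)&(h[...,0]>22)).astype(np.uint8)
k,l,s,c=cv2.connectedComponentsWithStats(mm);print(s[:,4],c.round(1).tolist())
for i in range(1,k): print(onz(T,c[i],20))
print("knob top",onz(T,(284.3,224.3),91)," hub", onz(T,(282.8,241.3),52))
print("knob tri",tri(T,(284.3,224.5),S,(302.7,166)),"side at 91/72", onz(S,(302.9,164.5),85))
def up(P,roi,f,n):
    l,t,r,b=roi; i=cv2.resize(cv2.cvtColor(P["pixels"][t:b,l:r],cv2.COLOR_RGB2BGR),None,fx=f,fy=f,interpolation=cv2.INTER_NEAREST); cv2.imwrite("pics/"+n+".png",i)
up(T,(270,170,370,265),6,"tu");up(S,(245,115,345,195),7,"su")
```

```text
c top [467.16975048  71.48200482  20.        ] b top [446.68538992 156.22787584  20.        ]
c side (array([466.29422151,  71.49864753]), np.float64(159.21895061452923), 77, array([ 4.33522759, 19.97462737]))
[196562     14     16     16] [[255.5, 191.5], [220.5, 227.7], [217.0, 235.5], [214.0, 243.5]]
[491.5050203   62.78557168  20.        ]
[468.87579181  72.11700598  20.        ]
[445.75585363  79.95455089  20.        ]
knob top [ 502.73639634 -116.71893448   91.        ]  hub [ 456.68027043 -115.85414985   52.        ]
knob tri (array([ 501.89378467, -117.73179267,   73.65043322]), np.float64(2.1960893933912344)) side at 91/72 [ 501.08813646 -108.09516045   85.        ]
```

View pics/tu.png

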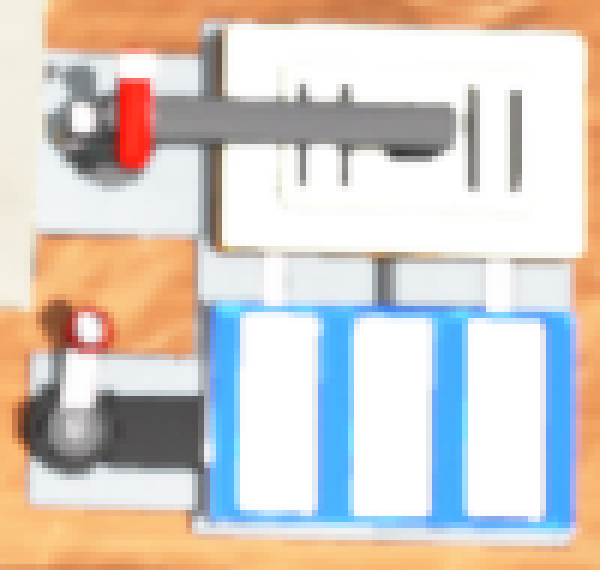

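View pics/su.png

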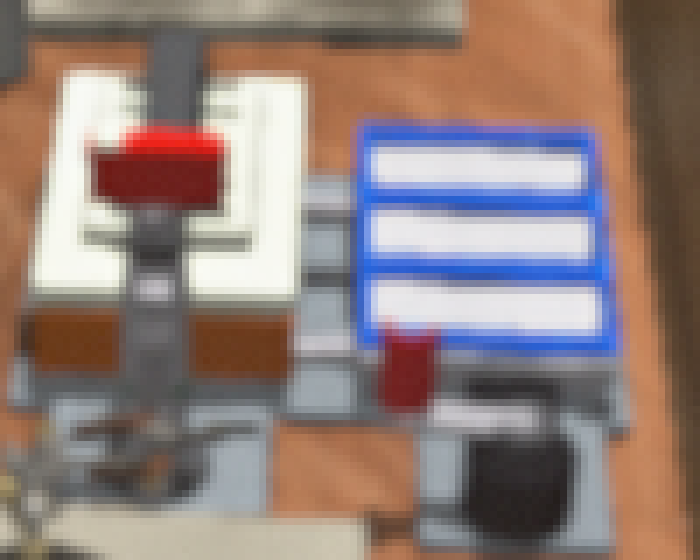

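Run:
```python
from bars import *
T=imaging.camera("top");S=imaging.camera("side")
a=onz(T,(292.3,178),160);b=onz(T,(292.3,198.3),134);print(a,b,(a+b)/2)
# side view: bbox l258 r277
for u in((258,139),(277,138),(267.5,134),(267.5,145)): print(u,onz(S,u,146))
for p in((593,-130,146),): print(proj(T,p),proj(S,p))
```

```text
[ 621.80863178 -131.17320862  160.        ] [ 570.70516771 -134.10999311  134.        ] [ 596.25689974 -132.64160086  147.        ]
(258, 139) [ 618.01293073 -126.93997924  146.        ]
(277, 138) [ 569.98522192 -134.57116914  146.        ]
(267.5, 134) [ 595.18983797 -152.96837018  146.        ]
(267.5, 145) [592.4244861  -99.90876135 146.        ]
[291.25530605 189.46435221] [267.88976444 138.66631373]
```

Call:
servo_tool(rows=[[[0, 0, 0.1, 0, 0, 0, -1], [0, 0, 0.1, 0, 0, 0, -1], [0, 0, 0.1, 0, 0, 0, -1], [0, 0, 0.1, 0, 0, 0, -1], [0, 0, 0.1, 0, 0, 0, -1]]])

```text
time_s: 3.22
eef_pos: [266.1, 565.5, 231.3]
tcp_rot: [-0.0, 0.577, 0.817, 0.0]
ft_force: [0.8, 0.1, 0.1]
gripper_width: 85.7
```

Call:
servo_tool(rows=[[[0, 0, 0.1, 0, 0, 0, -1], [0, 0, 0.1, 0, 0, 0, -1], [0, 0, 0.02, 0, 0, 0, -1], [0, 0, 0, 0, 0, 0, -1], [0, 0, 0, 0, 0, 0, -1]]])

```text
time_s: 3.85
eef_pos: [266.1, 565.6, 231.4]
tcp_rot: [-0.0, 0.706, 0.708, 0.0]
ft_force: [-0.3, 0.2, -0.6]
gripper_width: 85.4
```

Call:
servo_tool(rows=[[[0, 0, 0, -1, 0.5, 0, -1], [0, 0, 0, -1, 0.5, 0, -1], [0, 0, 0, -1, 0.5, 0, -1], [0, 0, 0, -1, 0.5, 0, -1], [0, 0, 0, -1, 0.5, 0, -1]]])

```text
time_s: 4.47
eef_pos: [316.9, 464.1, 231.5]
tcp_rot: [-0.0, 0.707, 0.707, 0.0]
ft_force: [0.6, -1.1, 0.2]
gripper_width: 85.5
```

Call:
servo_tool(rows=[[[0, 0, 0, -1, 0.5, 0, -1], [0, 0, 0, -1, 0.5, 0, -1], [0, 0, 0, -1, 0.5, 0, -1], [0, 0, 0, -1, 0.5, 0, -1], [0, 0, 0, -1, 0.5, 0, -1]]])

```text
time_s: 5.1
eef_pos: [366.7, 364.2, 231.3]
tcp_rot: [-0.0, 0.707, 0.707, 0.0]
ft_force: [-0.6, -0.4, -0.3]
gripper_width: 85.2
```

Call:
servo_tool(rows=[[[0, 0, 0, -1, 0.5, 0, -1], [0, 0, 0, -1, 0.5, 0, -1], [0, 0, 0, -1, 0.5, 0, -1], [0, 0, 0, -1, 0.5, 0, -1], [0, 0, 0, -1, 0.5, 0, -1]]])

```text
time_s: 5.72
eef_pos: [416.6, 264.2, 231.3]
tcp_rot: [-0.0, 0.707, 0.707, 0.0]
ft_force: [-0.7, -0.4, -0.3]
gripper_width: 85.3
```

Call:
servo_tool(rows=[[[0, 0, 0, -1, 0.5, 0, -1], [0, 0, 0, -1, 0.5, 0, -1], [0, 0, 0, -1, 0.5, 0, -1], [0, 0, 0, -1, 0.5, 0, -1], [0, 0, 0, -1, 0.5, 0, -1]]])

```text
time_s: 6.35
eef_pos: [466.4, 164.2, 231.3]
tcp_rot: [-0.0, 0.707, 0.707, 0.0]
ft_force: [0.1, 0.1, -1.1]
gripper_width: 85.5
```

Call:
servo_tool(rows=[[[0, 0, 0, -1, 0.5, 0, -1], [0, 0, 0, -1, 0.5, 0, -1], [0, 0, 0, -1, 0.5, 0, -1], [0, 0, 0, -1, 0.5, 0, -1], [0, 0, 0, -1, 0.5, 0, -1]]])

```text
time_s: 6.98
eef_pos: [516.3, 64.2, 231.3]
tcp_rot: [-0.0, 0.707, 0.707, 0.0]
ft_force: [-0.2, 0.2, 0.1]
gripper_width: 85.3
```

Call:
servo_tool(rows=[[[0, 0, 0, -1, 0.5, 0, -1], [0, 0, 0, -1, 0.5, 0, -1], [0, 0, 0, -1, 0.5, 0, -1], [0, 0, 0, -1, 0.5, 0, -1], [0, 0, 0, -1, 0.5, 0, -1]]])

```text
time_s: 7.6
eef_pos: [566.1, -35.8, 231.3]
tcp_rot: [-0.0, 0.707, 0.707, 0.0]
ft_force: [-0.4, -0.5, -0.3]
gripper_width: 85.2
```

Call:
servo_tool(rows=[[[0, 0, 0, -1, 0.2, 0, -1], [0, 0, 0, -1, 0.2, 0, -1], [0, 0, 0, -1, 0.2, 0, -1], [0, 0, 0, -1, 0.1, 0, -1], [0, 0, 0, -0.5, 0, 0, -1]]])

```text
time_s: 8.22
eef_pos: [579.7, -126.2, 231.3]
tcp_rot: [0.0, 0.708, 0.707, -0.0]
ft_force: [0.5, -0.3, -0.3]
gripper_width: 85.4
```

Call:
servo_tool(rows=[[[0, 0, 0.1, 0, 0, 0, -1], [0, 0, 0.1, 0, 0, 0, -1], [0, 0, 0.1, 0, 0, 0, -1], [0, 0, 0.1, 0, 0, 0, -1], [0, 0, 0.1, 0, 0, 0, -1]]])

```text
time_s: 8.85
eef_pos: [579.9, -124.2, 231.2]
tcp_rot: [-0.0, 0.925, 0.381, 0.0]
ft_force: [0.3, -0.0, 0.0]
gripper_width: 85.4
```

Call:
servo_tool(rows=[[[0, 0, 0.1, 0, 0, 0, -1], [0, 0, 0.1, 0, 0, 0, -1], [0, 0, 0.1, 0, 0, 0, -1], [0, 0, 0.1, 0, 0, 0, -1], [0, 0, 0.1, 0, 0, 0, -1]]])

```text
time_s: 9.48
eef_pos: [579.9, -124.2, 231.3]
tcp_rot: [-0.0, 1.0, -0.002, 0.0]
ft_force: [0.6, -0.4, -0.2]
gripper_width: 85.4
```

```bash
python3 -c "
from h import *
st()"
```

```text
t 9.47 pos [ 579.9 -124.2  231.3] rot [-0.     1.    -0.002  0.   ] F [ 0.6 -0.4 -0.2] w 85.4 q [-0.59  0.35  0.92  1.59 -0.29  1.34 -1.21]
```

Call:
servo_tool(rows=[[[0, 0, 0, 0.4, 0.2, 0, -1], [0, 0, 0, 0.35, 0.2, 0, -1], [0, 0, 0, 0, 0, 0.7, -1], [0, 0, 0, 0, 0, 0.7, -1], [0, 0, 0, 0, 0, 0, -1]]])

```text
time_s: 10.1
eef_pos: [594.1, -132.1, 201.5]
tcp_rot: [-0.0, 1.0, 0.0, -0.001]
ft_force: [-0.6, -0.6, -0.4]
gripper_width: 85.4
```

```bash
cat > look.py <<'E'
import sys
from h import *
def up(P,roi,f,n):
    l,t,r,b=roi; i=cv2.resize(cv2.cvtColor(P["pixels"][t:b,l:r],cv2.COLOR_RGB2BGR),None,fx=f,fy=f,interpolation=cv2.INTER_CUBIC); cv2.imwrite("pics/"+n+".png",i); return i
if __name__=="__main__":
    n=sys.argv[1]
    T=imaging.camera("top");S=imaging.camera("side"); st()
    a=up(T,(180,150,380,265),4,n+"t"); b=up(S,(240,85,360,285),3,n+"s")
    b=cv2.resize(b,(int(b.shape[1]*.76),int(b.shape[0]*.76)))
    a=cv2.resize(a,(520,int(a.shape[0]*.65)))
    c=np.zeros((max(a.shape[0],b.shape[0]),a.shape[1]+b.shape[1],3),np.uint8); c[:a.shape[0],:a.shape[1]]=a; c[:b.shape[0],a.shape[1]:]=b
    cv2.imwrite("pics/"+n+".png",c); print(c.shape)
E
python3 look.py l1
```

```text
t 10.2 pos [ 594.9 -132.4  203.1] rot [-0.  1.  0. -0.] F [ 0.6 -0.8  0.2] w 85.2 q [-0.54  0.42  0.9   1.58 -0.34  1.3  -1.17]
(456, 793, 3)
```

View pics/l1.png

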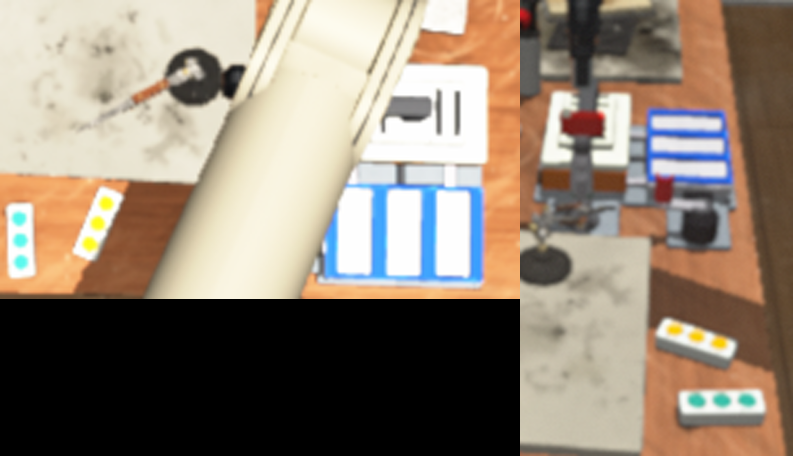

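Call:
servo_tool(rows=[[[0, 0, 0, 0, 0, 0.7, -1], [0, 0, 0, 0, 0, 0.7, -1], [0, 0, 0, 0, 0, 0.7, -1], [0, 0, 0, 0, 0, 0.7, -1], [0, 0, 0, 0, 0, 0.5, -1]]])

```text
time_s: 10.82
eef_pos: [594.8, -132.4, 136.1]
tcp_rot: [-0.0, 1.0, -0.0, -0.0]
ft_force: [0.8, 0.5, 0.3]
gripper_width: 85.3
```

Call:
servo_tool(rows=[[[0, 0, 0, 0, 0, 0, 1], [0, 0, 0, 0, 0, 0, 1], [0, 0, 0, 0, 0, 0, 1], [0, 0, 0, 0, 0, 0, 1], [0, 0, 0, 0, 0, 0, 1]]])

```text
time_s: 11.45
eef_pos: [595.3, -131.7, 137.6]
tcp_rot: [-0.0, 1.0, 0.0, 0.0]
ft_force: [-0.6, 3.6, 2.4]
gripper_width: 12.7
```

Call:
servo_tool(rows=[[[0, 0, 0, 0, 0, 0, 1], [0, 0, 0, 0, 0, 0, 1], [0, 0, 0, 0, 0, 0, 1], [0, 0, 0, 0, 0, 0, 1], [0, 0, 0, 0, 0, 0, 1]]])

```text
time_s: 12.08
eef_pos: [595.3, -131.8, 137.3]
tcp_rot: [-0.0, 1.0, 0.0, 0.0]
ft_force: [-0.2, 5.6, 3.8]
gripper_width: 12.8
```

```bash
python3 look.py l2;  python3 -c "
from h import *
print(robot.get_state()['torque'])"
```

```text
t 12.18 pos [ 595.3 -131.7  137.3] rot [-0.  1.  0.  0.] F [0.  6.1 3.8] w 12.8 q [-0.51  0.48  0.86  1.66 -0.39  1.19 -1.13]
(456, 793, 3)
[ 0.93633999  0.14062334 -0.03256849]
```

View pics/l2.png

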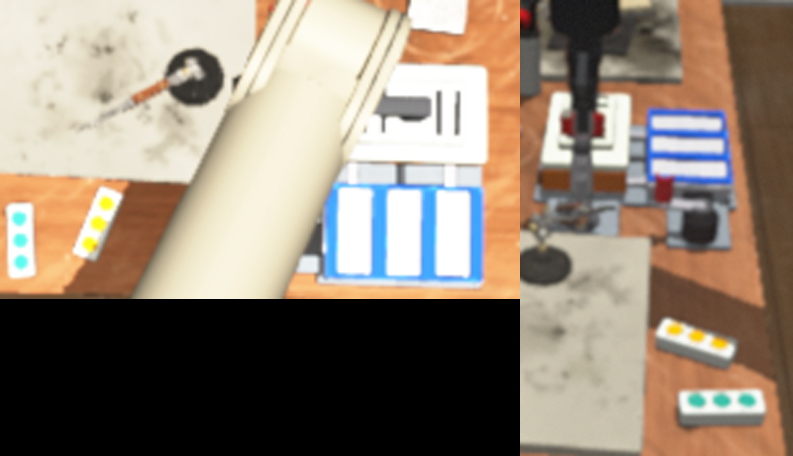

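Call:
servo_tool(rows=[[[0, 0, -0.08, 0, 0, 0, 1], [0, 0, -0.08, 0, 0, 0, 1], [0, 0, -0.08, 0, 0, 0, 1], [0, 0, -0.08, 0, 0, 0, 1], [0, 0, -0.08, 0, 0, 0, 1]]])

```text
time_s: 12.8
eef_pos: [595.6, -132.6, 137.2]
tcp_rot: [0.0, 0.95, 0.311, 0.001]
ft_force: [2.2, 1.4, -2.2]
gripper_width: 12.5
```

Call:
servo_tool(rows=[[[0, 0, -0.08, 0, 0, 0, 1], [0, 0, -0.08, 0, 0, 0, 1], [0, 0, -0.08, 0, 0, 0, 1], [0, 0, -0.08, 0, 0, 0, 1], [0, 0, -0.04, 0, 0, 0, 1]]])

```text
time_s: 13.42
eef_pos: [596.3, -133.1, 137.2]
tcp_rot: [0.001, 0.826, 0.563, 0.001]
ft_force: [7.0, -0.7, -4.7]
gripper_width: 12.7
```

```bash
python3 -c "
from h import *
s=st();print(s['torque'])"
```

```text
t 13.43 pos [ 596.3 -133.1  137.2] rot [0.001 0.826 0.563 0.001] F [ 7.  -0.7 -4.7] w 12.7 q [-0.34  0.41  0.62  1.65 -0.26  1.16 -0.04]
[ 0.03772216 -1.58827719 -0.06930459]
```

Call:
servo_tool(rows=[[[0, 0, 0, 0, 0, -0.5, 1], [0, 0, 0, 0, 0, -0.5, 1], [0, 0, 0, 0, 0, -0.5, 1], [0, 0, 0, 0, 0, -0.5, 1], [0, 0, 0, 0, 0, -0.5, 1]]])

```text
time_s: 14.05
eef_pos: [596.2, -133.1, 186.8]
tcp_rot: [0.001, 0.827, 0.562, 0.001]
ft_force: [9.4, -1.5, -10.2]
gripper_width: 12.8
```

Call:
servo_tool(rows=[[[0, 0, 0, 0, 0, -0.5, 1], [0, 0, 0, 0, 0, -0.4, 1], [0, 0, 0, 0, 0, -0.1, 1], [0, 0, 0, 0, 0, 0, 1], [0, 0, 0, 0, 0, 0, 1]]])

```text
time_s: 14.68
eef_pos: [596.3, -133.0, 207.1]
tcp_rot: [0.001, 0.827, 0.562, 0.001]
ft_force: [7.1, 0.2, -5.6]
gripper_width: 12.9
```

```bash
python3 look.py l3;  python3 -c "
from h import *
print(robot.get_state()['torque'])"
```

```text
t 14.78 pos [ 596.3 -133.1  207. ] rot [0.001 0.827 0.562 0.001] F [ 7.2 -0.4 -5.1] w 12.8 q [-0.36  0.35  0.64  1.57 -0.22  1.29 -0.07]
(456, 793, 3)
[-0.09331355 -1.69649539  0.01589434]
```

View pics/l3.png

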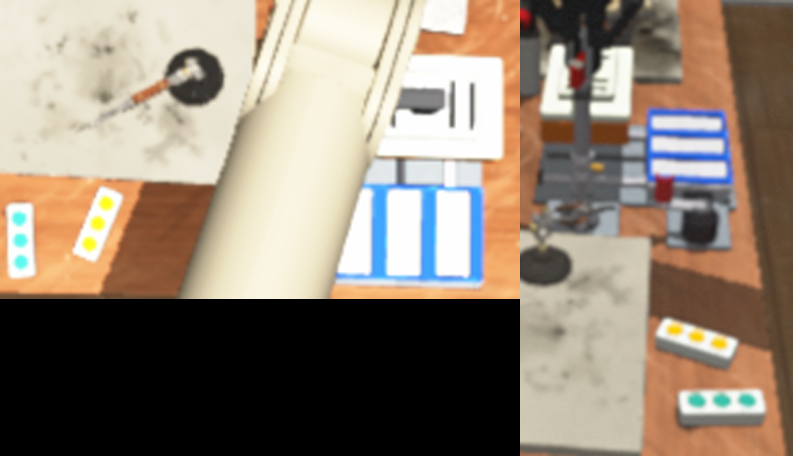

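Call:
servo_tool(rows=[[[0, 0, 0.08, 0, 0, 0, 1], [0, 0, 0.08, 0, 0, 0, 1], [0, 0, 0.08, 0, 0, 0, 1], [0, 0, 0.08, 0, 0, 0, 1], [0, 0, 0.08, 0, 0, 0, 1]]])

```text
time_s: 15.4
eef_pos: [595.6, -132.5, 207.0]
tcp_rot: [0.0, 0.961, 0.277, 0.0]
ft_force: [1.9, 2.4, -1.4]
gripper_width: 12.6
```

Call:
servo_tool(rows=[[[0, 0, 0.08, 0, 0, 0, 1], [0, 0, 0.08, 0, 0, 0, 1], [0, 0, 0.08, 0, 0, 0, 1], [0, 0, 0.08, 0, 0, 0, 1], [0, 0, 0.05, 0, 0, 0, 1]]])

```text
time_s: 16.02
eef_pos: [595.3, -131.7, 207.0]
tcp_rot: [-0.0, 1.0, -0.009, -0.0]
ft_force: [-0.5, 3.9, 0.5]
gripper_width: 12.3
```

```bash
python3 -c "
from h import *
s=st();print(s['torque'])"
```

```text
t 16.02 pos [ 595.3 -131.7  207. ] rot [-0.     1.    -0.009 -0.   ] F [-0.5  3.9  0.5] w 12.3 q [-0.52  0.4   0.86  1.58 -0.31  1.31 -1.2 ]
[0.92734881 0.01314084 0.43783135]
```

Call:
servo_tool(rows=[[[0, 0, 0, 0, 0, 0, -1], [0, 0, 0, 0, 0, 0, -1], [0, 0, 0, 0, 0, 0, -1], [0, 0, 0, 0, 0, 0, -1], [0, 0, 0, 0, 0, 0, -1]]])

```text
time_s: 16.65
eef_pos: [595.1, -132.6, 207.3]
tcp_rot: [-0.0, 1.0, -0.008, 0.0]
ft_force: [1.1, -0.2, -0.6]
gripper_width: 85.6
```

Call:
servo_tool(rows=[[[0, 0, 0, 0, 0, -0.7, -1], [0, 0, 0, 0, 0, -1, -1], [0, 0, 0, 0, 0, -1, -1], [0, 0, 0, 0, 0, -0.3, -1], [0, 0, 0, 0, 0, 0, -1]]])

```text
time_s: 17.27
eef_pos: [595.2, -132.5, 267.6]
tcp_rot: [-0.0, 1.0, -0.008, 0.0]
ft_force: [-0.6, 0.2, 0.2]
gripper_width: 85.0
```

Call:
servo_tool(rows=[[[0, 0, 0, -0.6, -1, 0, -1], [0, 0, 0, -0.6, -1, 0, -1], [0, 0, 0, -0.6, -1, 0, -1], [0, 0, 0, -0.6, -1, 0, -1], [0, 0, 0, -0.6, -1, 0, -1]]])

```text
time_s: 17.9
eef_pos: [535.9, -30.8, 266.5]
tcp_rot: [0.0, 1.0, -0.008, -0.001]
ft_force: [-0.1, 0.5, -0.7]
gripper_width: 85.2
```

Call:
servo_tool(rows=[[[0, 0, 0, -0.7, -1, 0, -1], [0, 0, 0, -0.7, -1, 0, -1], [0, 0, 0, -0.7, -1, 0, -1], [0, 0, 0, -0.7, -1, 0, -1], [0, 0, 0, -0.6, -1, 0, -1]]])

```text
time_s: 18.52
eef_pos: [469.3, 70.2, 266.6]
tcp_rot: [0.0, 1.0, -0.008, -0.0]
ft_force: [-0.1, -0.1, -0.1]
gripper_width: 85.5
```

```bash
python3 look.py l4
```

```text
t 18.62 pos [469.   71.7 266.7] rot [-0.     1.    -0.006 -0.001] F [0.7 0.1 0.6] w 85.1 q [-1.   -0.07  0.73  1.82  0.05  1.38 -1.86]
(456, 793, 3)
```

View pics/l4.png

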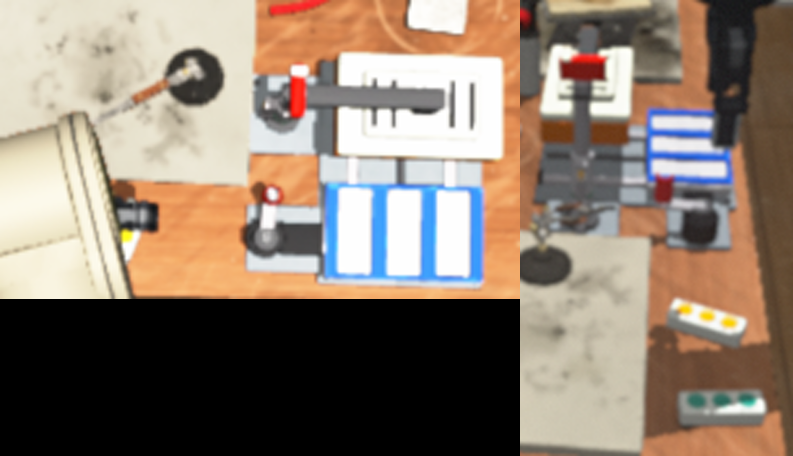

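Run:
```python
from bars import *
for i in range(2):
    S=imaging.camera("side")
    M=masks_of("bar_c_center",S)[:2]; print([(m["conf"],m["rect"]) for m in M])
    print("c",barpose(S,"c",(300,208,345,240),20))
    print("b",barpose(S,"b",(300,250,352,275),20))
```

```text
[(0.63, [302.0, 218.1, 336.7, 235.3])]
c (array([454.66805902,  40.12103792]), np.float64(159.04040816385472), 70, array([ 4.30267928, 20.4540477 ]))
b (array([445.71332362, 157.22266646]), np.float64(-176.11294579464442), 52, array([ 2.82652218, 20.63582491]))
[(0.79, [301.7, 216.0, 337.7, 235.8]), (0.52, [302.5, 160.9, 322.4, 180.4])]
c (array([453.80654547,  40.52389999]), np.float64(158.46457864058968), 69, array([ 4.23733616, 20.60382168]))
b (array([445.26194265, 157.32589682]), np.float64(-176.3900829688632), 54, array([ 2.86873091, 20.31957565]))
```

Call:
servo_tool(rows=[[[0, 0, 0, -0.35, 0.8, 0.5, -1], [0, 0, 0, -0.3, 0.76, 1, -1], [0, 0, 0.1, 0, 0, 1, -1], [0, 0, 0.1, 0, 0, 1, -1], [0, 0, 0.036, 0, 0, 1, -1]]])

```text
time_s: 19.45
eef_pos: [456.2, 36.8, 176.1]
tcp_rot: [0.0, 0.981, -0.195, -0.0]
ft_force: [-0.3, 0.1, 0.5]
gripper_width: 85.4
```

Call:
servo_tool(rows=[[[0, 0, 0, 0, 0, 1, -1], [0, 0, 0, 0, 0, 1, -1], [0, 0, 0, 0, 0, 1, -1], [0, 0, 0, 0, 0, 1, -1], [0, 0, 0, 0, 0, 0, -1]]])

```text
time_s: 20.08
eef_pos: [455.3, 36.8, 96.0]
tcp_rot: [0.001, 0.981, -0.193, -0.001]
ft_force: [-0.8, -0.1, 0.4]
gripper_width: 85.7
```

```bash
python3 look.py l5; python3 -c "
from bars import *
S=imaging.camera('side');print(barpose(S,'c',(300,208,345,240),20)); s=st(); print(proj(S,s['eef_pos']))
up=S['pixels'][150:260,270:370]; cv2.imwrite('pics/l5z.png',cv2.resize(up[...,::-1],None,fx=6,fy=5.4))"
```

```text
t 20.18 pos [456.7  37.6  97.6] rot [ 0.     0.981 -0.193 -0.   ] F [ 0.2 -0.1 -0.6] w 85.3 q [-0.92  0.1   0.78  2.08 -0.08  1.   -2.06]
(456, 793, 3)
(array([454.31888509,  40.22200366]), np.float64(159.79949015524198), 68, array([ 4.14546243, 19.30802901]))
t 20.23 pos [457.   37.9  97.9] rot [-0.     0.981 -0.192  0.   ] F [ 0.1  0.6 -0.2] w 85.1 q [-0.92  0.1   0.78  2.08 -0.08  1.   -2.06]
[323.66234956 197.2157664 ]
```

View pics/l5z.png

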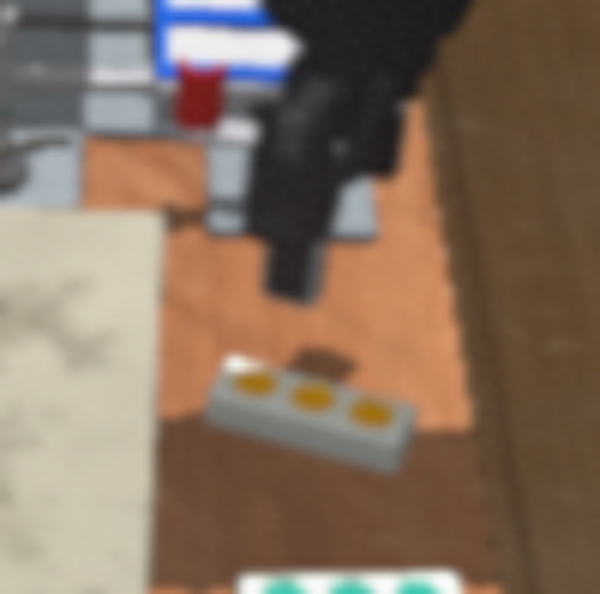

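Call:
servo_tool(rows=[[[0, 0, -0.012, -0.1, -0.1, 1, -1], [0, 0, 0, 0, 0, 1, -1], [0, 0, 0, 0, 0, 1, -1], [0, 0, 0, 0, 0, 1, -1], [0, 0, 0, 0, 0, 0.3, -1]]])

```text
time_s: 20.85
eef_pos: [455.6, 41.0, 11.1]
tcp_rot: [0.0, 0.983, -0.183, -0.0]
ft_force: [-0.8, -0.2, 0.7]
gripper_width: 85.4
```

Call:
servo_tool(rows=[[[0, 0, 0, 0, 0, 0.28, -1], [0, 0, 0, 0, 0, 0, 1], [0, 0, 0, 0, 0, 0, 1], [0, 0, 0, 0, 0, 0, 1], [0, 0, 0, 0, 0, 0, 1]]])

```text
time_s: 21.48
eef_pos: [456.1, 41.4, 6.3]
tcp_rot: [-0.0, 0.983, -0.183, 0.0]
ft_force: [-2.0, -0.7, 8.9]
gripper_width: 26.7
```

```bash
python3 -c "
from bars import *
S=imaging.camera('side'); s=st()
up=S['pixels'][150:260,270:370]; cv2.imwrite('pics/l6z.png',cv2.resize(up[...,::-1],None,fx=6,fy=5.4))"
```

```text
t 21.52 pos [456.1  41.3   6.3] rot [-0.     0.983 -0.183  0.   ] F [-2.  -0.3  8.9] w 26.3 q [-0.84  0.29  0.72  2.14 -0.27  0.8  -1.89]
```

View pics/l6z.png

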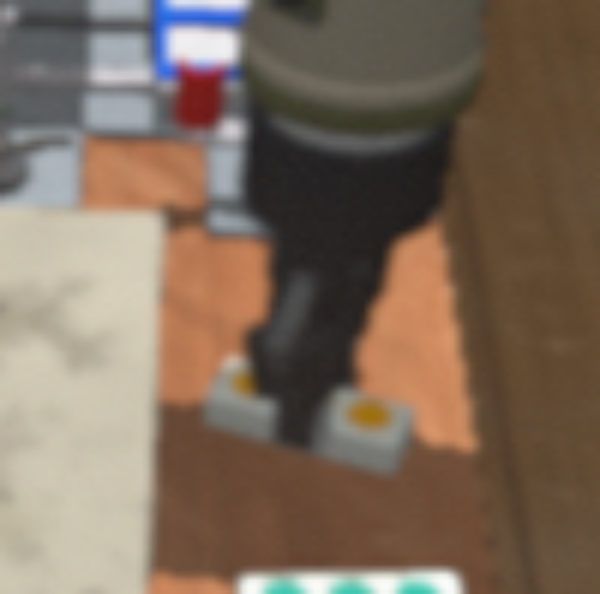

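Call:
servo_tool(rows=[[[0, 0, 0, 0, 0, -0.5, 1], [0, 0, 0, 0, 0, -1, 1], [0, 0, 0, 0, 0, -1, 1], [0, 0, 0, 0, 0, -1, 1], [0, 0, 0, 0, 0, -1, 1]]])

```text
time_s: 22.15
eef_pos: [455.6, 41.0, 96.8]
tcp_rot: [-0.0, 0.983, -0.183, 0.0]
ft_force: [-0.1, -0.0, -0.5]
gripper_width: 26.3
```

Call:
servo_tool(rows=[[[0, 0, 0, 0, 0, -1, 1], [0, 0, 0, 0, 0, -1, 1], [0, 0, -0.1, 0, 0, -0.5, 1], [0, 0, -0.1, 0, 0, 0, 1], [0, 0, -0.034, 0, 0, 0, 1]]])

```text
time_s: 22.78
eef_pos: [455.7, 40.9, 146.3]
tcp_rot: [-0.0, 1.0, 0.001, 0.0]
ft_force: [0.4, 0.1, -1.5]
gripper_width: 26.7
```

Run:
```python
from bars import *
T=imaging.camera('top');S=imaging.camera('side'); s=st()
for u in (316,334.8,353.8): print("bay T",onz(T,(u,239.1),34).round(1))
for u in ((314.6,138.4),(313.4,148.5),(312.6,158.9)): print("bay S",onz(S,u,34).round(1))
print("c held",barpose(S,'c',(290,150,370,240),s['eef_pos'][2]+14))
l=robot
for n,P in(("t",T),("s",S)): pass
up=T['pixels'][205:270,290:375]; cv2.imwrite('pics/bed7.png',cv2.resize(up[...,::-1],None,fx=9,fy=9,interpolation=cv2.INTER_NEAREST))
up=S['pixels'][110:260,250:370]; cv2.imwrite('pics/l7z.png',cv2.resize(up[...,::-1],None,fx=4,fy=4))
```

```text
t 22.88 pos [455.6  40.9 146.1] rot [-0.  1.  0.  0.] F [-0.   1.  -0.8] w 26.1 q [-0.96  0.    0.78  2.03 -0.    1.11 -1.74]
bay T [ 465.5 -211.6   34. ]
bay T [ 466.9 -265.2   34. ]
bay T [ 468.3 -319.5   34. ]
bay S [ 459.4 -323.1   34. ]
bay S [ 465.  -265.9   34. ]
bay S [ 469.1 -211.    34. ]
c held (array([456.1346787 ,  41.51901282]), np.float64(179.8906685363984), 50, array([ 4.11066077, 24.43839544]))
```

View pics/bed7.png

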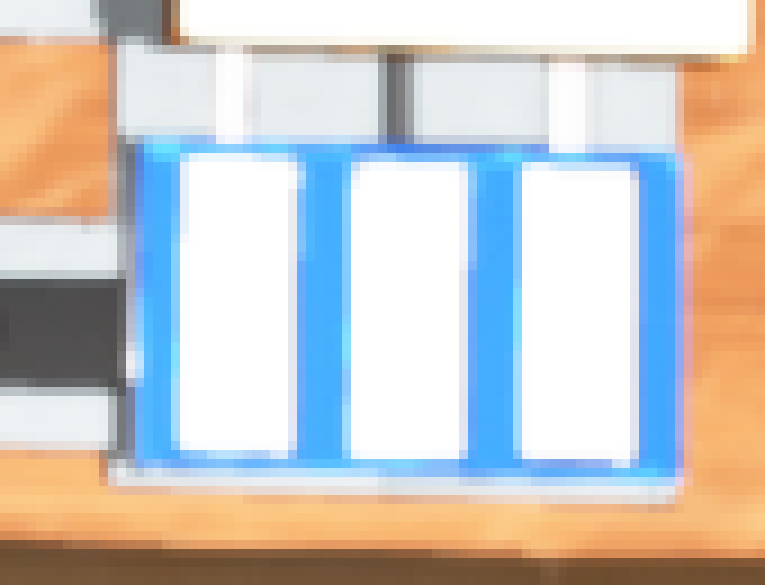

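View pics/l7z.png

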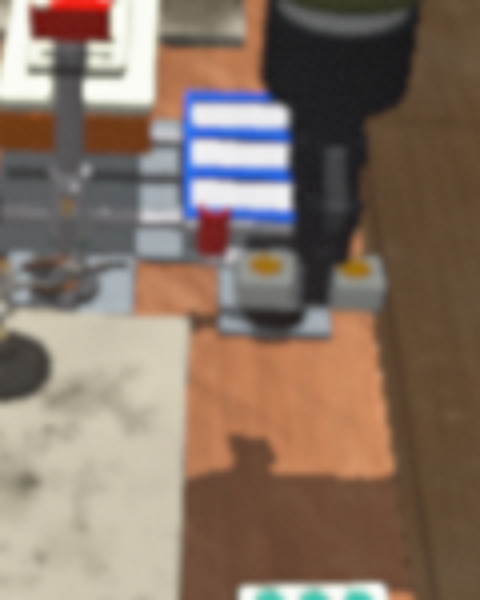

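Call:
servo_tool(rows=[[[0, 0, 0, 0.1, 1, 0, 1], [0, 0, 0, 0.1, 1, 0, 1], [0, 0, 0, 0.1, 1, 0, 1], [0, 0, 0, 0.1, 1, 0, 1], [0, 0, 0, 0.1, 1, 0, 1]]])

```text
time_s: 23.5
eef_pos: [465.6, -59.6, 145.9]
tcp_rot: [-0.0, 1.0, -0.001, 0.0]
ft_force: [0.3, 0.4, -0.9]
gripper_width: 26.1
```

Call:
servo_tool(rows=[[[0, 0, 0, 0.05, 1, 0, 1], [0, 0, 0, 0, 1, 0, 1], [0, 0, 0, 0, 1, 0, 1], [0, 0, 0, 0, 1, 0, 1], [0, 0, 0, 0, 1, 0, 1]]])

```text
time_s: 24.12
eef_pos: [466.5, -159.5, 145.9]
tcp_rot: [-0.0, 1.0, -0.001, 0.0]
ft_force: [-0.7, -0.8, -1.6]
gripper_width: 26.5
```

Call:
servo_tool(rows=[[[0, 0, 0, 0, 1, 0, 1], [0, 0, 0, 0, 1, 0, 1], [0, 0, 0, 0, 1, 0, 1], [0, 0, 0, 0, 1, 0, 1], [0, 0, 0, 0, 1, 0, 1]]])

```text
time_s: 24.75
eef_pos: [466.5, -259.5, 145.9]
tcp_rot: [-0.0, 1.0, -0.001, -0.0]
ft_force: [-0.7, 0.6, -1.0]
gripper_width: 26.5
```

Call:
servo_tool(rows=[[[0, 0, 0, 0, 1, 0, 1], [0, 0, 0, 0, 1, 0, 1], [0, 0, 0, 0, 1, 0, 1], [0, 0, 0, 0, 0, 0, 1], [0, 0, 0, 0, 0, 0, 1]]])

```text
time_s: 25.38
eef_pos: [466.7, -318.1, 145.6]
tcp_rot: [-0.0, 1.0, -0.0, -0.0]
ft_force: [-0.4, 0.4, -0.5]
gripper_width: 26.3
```

Run:
```python
from bars import *
S=imaging.camera('side'); s=st()
print("c held",barpose(S,'c',(290,60,350,160),s['eef_pos'][2]+14))
up=S['pixels'][60:180,250:350]; cv2.imwrite('pics/l8z.png',cv2.resize(up[...,::-1],None,fx=5,fy=5))
```

```text
t 25.43 pos [ 466.9 -317.8  145.6] rot [-0.  1.  0. -0.] F [ 0.   0.6 -1.3] w 26.5 q [-0.27  0.39  0.97  1.77 -0.35  1.17 -0.77]
c held (array([ 469.30943908, -333.48147315]), np.float64(119.35962649354825), 21, array([20.82311546, 57.62025886]))
```

View pics/l8z.png

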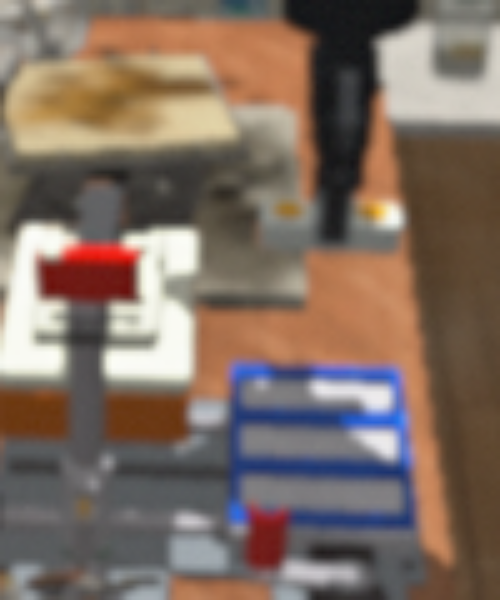

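Run:
```python
from bars import *
S=imaging.camera('side'); s=st()
for u in ((307.2,101.6),(324.2,102)): print(onz(S,u,159.3))
for x in (442,467,469,471,491): print(x,proj(S,(x,-318,159.3)))
print(proj(S,(466.9,-304,146)),proj(S,(466.9,-304,165)))
```

```text
t 25.48 pos [ 467.  -317.8  145.7] rot [-0.  1.  0.  0.] F [-0.   0.5 -1. ] w 26.2 q [-0.27  0.39  0.97  1.77 -0.35  1.17 -0.77]
[ 490.04722071 -317.00318305  159.3       ]
[ 441.74833701 -317.07015956  159.3       ]
442 [324.09324568 101.85026697]
467 [315.28809278 101.6378082 ]
469 [314.58471745 101.62083652]
471 [313.8814955  101.60386853]
491 [306.85770035 101.43439199]
[315.15483918 108.11280624] [315.66851033 102.04120344]
```

Run:
```python
from bars import *
S=imaging.camera('side'); f=8
l,t=290,120
up=cv2.resize(S['pixels'][t:t+60,l:l+60][...,::-1],None,fx=f,fy=f,interpolation=cv2.INTER_NEAREST).copy()
for yc in (-319.5,-265.4,-211.4):
    q=[(np.array(proj(S,(467.5+a*46,yc+b*18,36)))-[l,t]+.5)*f for a,b in((-1,-1),(1,-1),(1,1),(-1,1))]
    cv2.polylines(up,[np.int32(q)],True,(0,0,255),1)
cv2.imwrite('pics/l9.png',up)
```

```text
(no output)
```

View pics/l9.png

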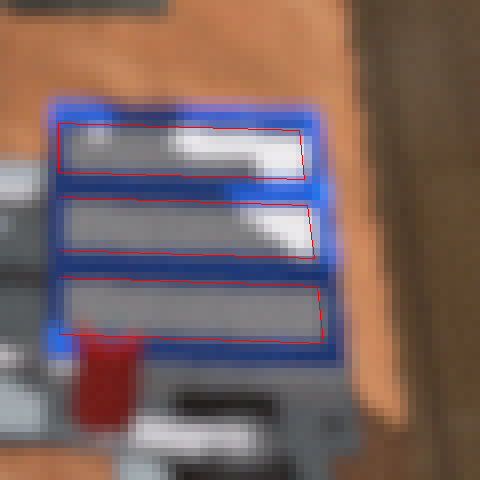

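Call:
servo_tool(rows=[[[0, 0, 0, 0, 0.09, 0.8, 1], [0, 0, 0, 0, 0, 1, 1], [0, 0, 0, 0, 0, 1, 1], [0, 0, 0, 0, 0, 1, 1], [0, 0, 0, 0, 0, 0.7, 1]]])

```text
time_s: 26.15
eef_pos: [466.2, -320.4, 53.9]
tcp_rot: [-0.0, 1.0, -0.0, -0.001]
ft_force: [0.5, -0.6, -1.5]
gripper_width: 26.1
```

Call:
servo_tool(rows=[[[0, 0, 0, 0, 0, 0.4, 1], [0, 0, 0, 0, 0, 0.2, 1], [0, 0, 0, 0, 0, 0.1, 1], [0, 0, 0, 0, 0, 0, 1], [0, 0, 0, 0, 0, 0, 1]]])

```text
time_s: 26.78
eef_pos: [466.9, -320.7, 42.0]
tcp_rot: [0.0, 1.0, 0.0, 0.0]
ft_force: [-0.2, 0.2, 0.0]
gripper_width: 26.5
```

Run:
```python
from bars import *
S=imaging.camera('side'); s=st()
up=S['pixels'][90:190,260:360]; cv2.imwrite('pics/l10.png',cv2.resize(up[...,::-1],None,fx=6,fy=6))
```

```text
t 26.82 pos [ 466.9 -320.7   42. ] rot [0. 1. 0. 0.] F [-0.8  0.8 -1. ] w 26.2 q [-0.18  0.53  0.87  1.85 -0.48  0.99 -0.67]
```

View pics/l10.png

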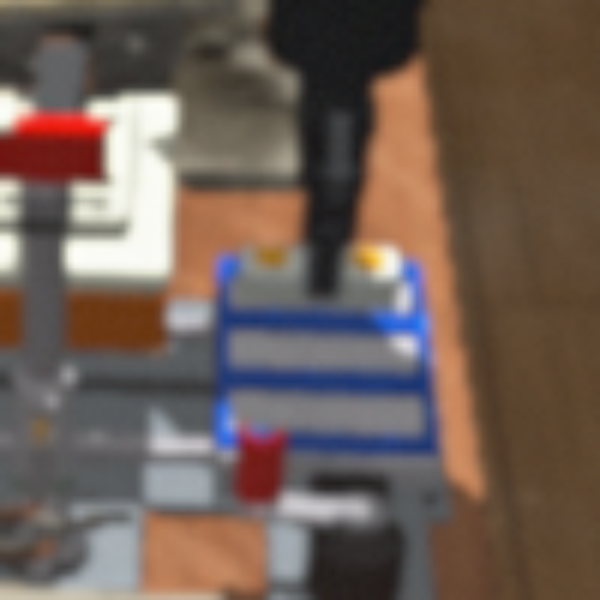

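Call:
servo_tool(rows=[[[0, 0, 0, 0, -0.05, 0.05, 1], [0, 0, 0, 0, 0, 0, 1], [0, 0, 0, 0, 0, 0, 0], [0, 0, 0, 0, 0, 0, 0], [0, 0, 0, 0, 0, 0, 0]]])

```text
time_s: 27.45
eef_pos: [466.7, -319.7, 40.7]
tcp_rot: [-0.0, 1.0, -0.0, 0.0]
ft_force: [-0.2, 1.3, -0.7]
gripper_width: 42.5
```

Call:
servo_tool(rows=[[[0, 0, 0, 0, 0, -0.5, 0], [0, 0, 0, 0, 0, -1, 0], [0, 0, 0, 0, 0, -1, -1], [0, 0, 0, 0, 0, -1, -1], [0, 0, 0, 0, 0, -1, -1]]])

```text
time_s: 28.08
eef_pos: [466.9, -319.7, 132.4]
tcp_rot: [0.0, 1.0, 0.0, 0.0]
ft_force: [0.3, 0.3, -0.0]
gripper_width: 85.3
```

Call:
servo_tool(rows=[[[0, 0, 0, -0.2, -1, -1, -1], [0, 0, 0, -0.2, -1, 0, -1], [0, 0, 0, -0.2, -1, 0, -1], [0, 0, 0, -0.2, -1, 0, -1], [0, 0, 0, -0.2, -1, 0, -1]]])

```text
time_s: 28.7
eef_pos: [446.6, -219.1, 151.4]
tcp_rot: [-0.0, 1.0, -0.0, 0.0]
ft_force: [0.6, -0.0, -0.3]
gripper_width: 85.3
```

Call:
servo_tool(rows=[[[0, 0, 0, 0, -1, 0, -1], [0, 0, 0, 0, -1, 0, -1], [0, 0, 0, 0, -1, 0, -1], [0, 0, 0, 0, -1, 0, -1], [0, 0, 0, 0, -1, 0, -1]]])

```text
time_s: 29.32
eef_pos: [446.7, -119.2, 151.4]
tcp_rot: [-0.0, 1.0, -0.0, 0.0]
ft_force: [0.2, 0.2, -0.2]
gripper_width: 85.3
```

Call:
servo_tool(rows=[[[0, 0, 0, 0, -1, 0, -1], [0, 0, 0, 0, -1, 0, -1], [0, 0, 0, 0, -1, 0, -1], [0, 0, 0, 0, -1, 0, -1], [0, 0, 0, 0, -1, 0, -1]]])

```text
time_s: 29.95
eef_pos: [446.8, -19.3, 151.4]
tcp_rot: [-0.0, 1.0, -0.0, 0.0]
ft_force: [0.5, -0.2, -0.3]
gripper_width: 85.4
```

Call:
servo_tool(rows=[[[0, 0, 0, 0, -1, 0, -1], [0, 0, 0, 0, -1, 0, -1], [0, 0, 0, 0, -1, 0, -1], [0, 0, 0, 0, -1, 0, -1], [0, 0, 0, 0, -1, 0, -1]]])

```text
time_s: 30.58
eef_pos: [446.8, 81.0, 151.3]
tcp_rot: [-0.0, 1.0, -0.0, 0.0]
ft_force: [-0.0, -0.1, 0.4]
gripper_width: 85.0
```

Run:
```python
from bars import *
T=imaging.camera('top');S=imaging.camera('side'); s=st()
print("b",barpose(S,"b",(300,245,352,275),20)); print("c",barpose(S,"c",(295,120,340,160),54),barpose(T,"c",(344,220,366,258),54))
up=S['pixels'][100:280,250:370]; cv2.imwrite('pics/l11.png',cv2.resize(up[...,::-1],None,fx=3.3,fy=3.3))
up=T['pixels'][200:270,280:380]; cv2.imwrite('pics/l11t.png',cv2.resize(up[...,::-1],None,fx=6,fy=6))
```

```text
t 30.68 pos [446.7  82.4 151.1] rot [-0.     1.     0.001  0.   ] F [-0.2 -0.8  0.1] w 85.1 q [-1.   -0.01  0.73  2.03  0.01  1.12 -1.85]
b (array([446.3919524 , 157.43630195]), np.float64(-175.7263474117655), 55, array([ 2.84911507, 20.01004545]))
c (array([ 469.99996699, -321.75115766]), np.float64(-177.4749423098547), 33, array([ 4.91018527, 18.28692853])) (array([ 468.87047838, -318.96926886]), np.float64(-179.66625423930049), 66, array([ 3.63879571, 20.54551328]))
```

View pics/l11.png

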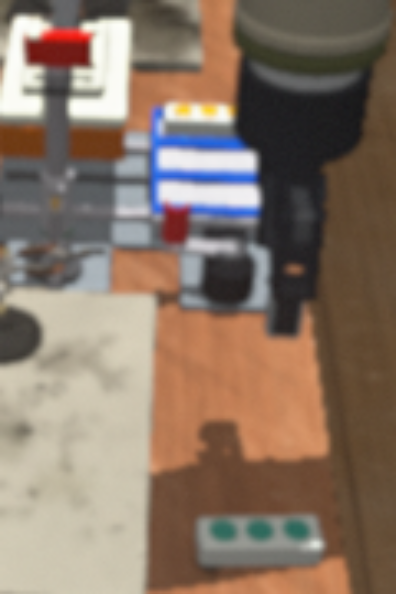

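View pics/l11t.png

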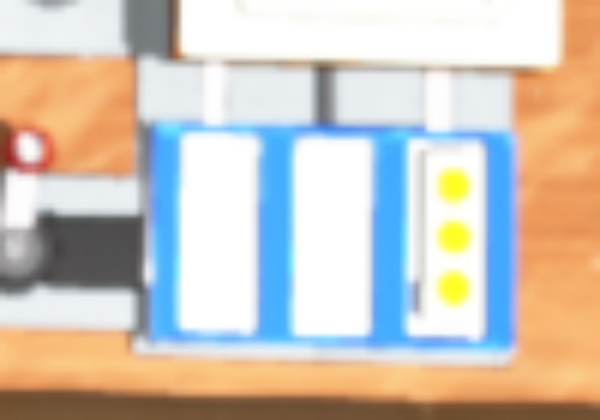

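Call:
servo_tool(rows=[[[0, 0, 0, 0.05, -0.95, 0, -1], [0, 0, 0, 0, -0.95, 0, -1], [0, 0, 0, 0, -0.95, 0.3, -1], [0, 0, 0, 0, -0.88, 0.7, -1], [0, 0, -0.047, 0, 0, 1, -1]]])

```text
time_s: 31.3
eef_pos: [447.4, 157.1, 109.5]
tcp_rot: [0.0, 0.999, 0.039, 0.0]
ft_force: [-0.7, -0.0, 0.1]
gripper_width: 85.6
```

Call:
servo_tool(rows=[[[0, 0, 0, 0, 0, 1, -1], [0, 0, 0, 0, 0, 1, -1], [0, 0, 0, 0, 0, 1, -1], [0, 0, 0, 0, 0, 0, -1], [0, 0, 0, 0, 0, 0, -1]]])

```text
time_s: 31.92
eef_pos: [447.9, 155.1, 50.9]
tcp_rot: [0.0, 0.999, 0.037, 0.0]
ft_force: [-0.4, 0.5, 0.1]
gripper_width: 85.4
```

Run:
```python
from bars import *
S=imaging.camera('side'); s=st()
print("b",barpose(S,"b",(300,245,352,275),20))
up=S['pixels'][200:280,280:370]; cv2.imwrite('pics/l12.png',cv2.resize(up[...,::-1],None,fx=6,fy=6))
```

```text
t 31.98 pos [448.  155.3  51.2] rot [-0.     0.999  0.037  0.   ] F [-0.7  0.7  0.8] w 85.5 q [-1.02  0.22  0.65  2.07 -0.17  0.9  -1.77]
b (array([456.35982289, 158.21665818]), np.float64(-176.41522922293098), 31, array([ 2.81846438, 20.53288731]))
```

View pics/l12.png

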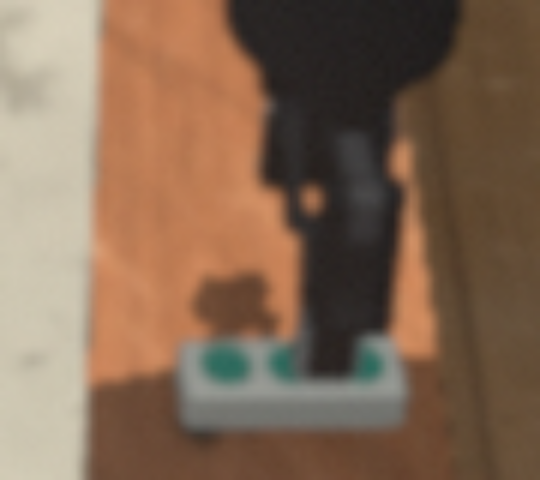

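Call:
servo_tool(rows=[[[0, 0, 0, 0, -0.1, 0.8, -1], [0, 0, 0, 0, 0, 0.8, -1], [0, 0, 0, 0, 0, 0.6, -1], [0, 0, 0, 0, 0, 0.05, -1], [0, 0, 0, 0, 0, 0, 1]]])

```text
time_s: 32.6
eef_pos: [447.7, 156.8, 5.7]
tcp_rot: [0.0, 0.999, 0.037, 0.0]
ft_force: [-0.8, -1.2, -0.4]
gripper_width: 69.8
```

Call:
servo_tool(rows=[[[0, 0, 0, 0, 0, 0, 1], [0, 0, 0, 0, 0, 0, 1], [0, 0, 0, 0, 0, 0, 1], [0, 0, 0, 0, 0, 0, 1], [0, 0, 0, 0, 0, 0, 1]]])

```text
time_s: 33.22
eef_pos: [447.9, 157.3, 6.3]
tcp_rot: [-0.0, 0.999, 0.037, 0.0]
ft_force: [-0.8, -0.9, 5.4]
gripper_width: 26.5
```

Call:
servo_tool(rows=[[[0, 0, 0, 0, 0, -0.5, 1], [0, 0, 0, 0, 0, -1, 1], [0, 0, 0, 0, 0, -1, 1], [0, 0, 0, 0, 0, -1, 1], [0, 0, 0, 0, 0, -1, 1]]])

```text
time_s: 33.85
eef_pos: [447.5, 156.8, 96.9]
tcp_rot: [-0.0, 0.999, 0.037, 0.0]
ft_force: [-0.3, 0.5, -0.8]
gripper_width: 26.4
```

Call:
servo_tool(rows=[[[0, 0, 0.047, 0, 0, -1, 1], [0, 0, 0, 0, 0, -1, 1], [0, 0, 0, 0, 0, -0.5, 1], [0, 0, 0, 0, 0, 0, 1], [0, 0, 0, 0, 0, 0, 1]]])

```text
time_s: 34.48
eef_pos: [447.2, 156.8, 145.1]
tcp_rot: [0.0, 1.0, 0.0, -0.0]
ft_force: [0.1, -0.1, -0.1]
gripper_width: 26.2
```

Run:
```python
from bars import *
S=imaging.camera('side'); s=st()
for x in (-24.5,24.5,0): print(proj(S,s['eef_pos']+np.array([x,0,14])))
up=S['pixels'][180:270,280:380]; cv2.imwrite('pics/l13.png',cv2.resize(up[...,::-1],None,fx=6,fy=6))
```

```text
t 34.52 pos [447.1 156.7 145. ] rot [ 0.  1.  0. -0.] F [-0.1 -0.4 -1.7] w 26.3 q [-1.09  0.06  0.69  1.99 -0.04  1.11 -1.96]
[347.45234927 212.24573107]
[322.21346247 211.20915383]
[334.80829335 211.7264316 ]
```

View pics/l13.png

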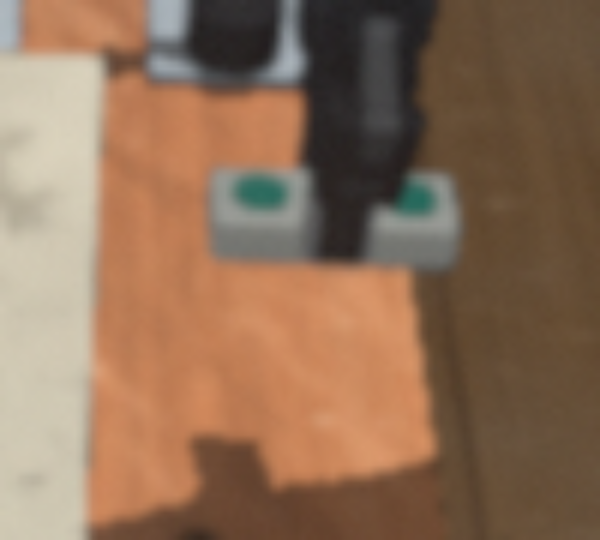

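Call:
servo_tool(rows=[[[0, 0, 0, 0.2, 1, 0, 1], [0, 0, 0, 0.2, 1, 0, 1], [0, 0, 0, 0.2, 1, 0, 1], [0, 0, 0, 0.2, 1, 0, 1], [0, 0, 0, 0.2, 1, 0, 1]]])

```text
time_s: 35.15
eef_pos: [467.3, 56.1, 145.1]
tcp_rot: [0.0, 1.0, 0.0, -0.0]
ft_force: [0.4, -0.1, -0.7]
gripper_width: 26.3
```

Call:
servo_tool(rows=[[[0, 0, 0, 0, 1, 0, 1], [0, 0, 0, 0, 1, 0, 1], [0, 0, 0, 0, 1, 0, 1], [0, 0, 0, 0, 1, 0, 1], [0, 0, 0, 0, 1, 0, 1]]])

```text
time_s: 35.78
eef_pos: [467.1, -43.8, 145.1]
tcp_rot: [0.0, 1.0, -0.0, -0.0]
ft_force: [-0.7, -0.1, -0.8]
gripper_width: 26.5
```

Call:
servo_tool(rows=[[[0, 0, 0, 0, 1, 0, 1], [0, 0, 0, 0, 1, 0, 1], [0, 0, 0, 0, 1, 0, 1], [0, 0, 0, 0, 1, 0, 1], [0, 0, 0, 0, 1, 0, 1]]])

```text
time_s: 36.4
eef_pos: [467.2, -143.7, 145.1]
tcp_rot: [0.0, 1.0, 0.0, -0.0]
ft_force: [-0.7, -0.5, -1.4]
gripper_width: 26.5
```

Call:
servo_tool(rows=[[[0, 0, 0, 0, 1, 0, 1], [0, 0, 0, 0, 1, 0, 1], [0, 0, 0, 0, 1, 0, 1], [0, 0, 0, 0, 0.4, 0, 1], [0, 0, 0, 0, 0, 0, 1]]])

```text
time_s: 37.02
eef_pos: [467.2, -211.2, 145.3]
tcp_rot: [0.0, 1.0, -0.0, -0.0]
ft_force: [0.0, 0.6, -1.3]
gripper_width: 26.4
```

Call:
servo_tool(rows=[[[0, 0, 0, 0, 0, 0, 1], [0, 0, 0, 0, 0, 0, 1], [0, 0, 0, 0, 0, 0.5, 1], [0, 0, 0, 0, 0, 1, 1], [0, 0, 0, 0, 0, 1, 1]]])

```text
time_s: 37.65
eef_pos: [467.5, -210.6, 94.5]
tcp_rot: [-0.0, 1.0, 0.0, -0.0]
ft_force: [-0.1, 0.3, -1.3]
gripper_width: 26.6
```

Run:
```python
from bars import *
S=imaging.camera('side'); s=st()
for x in (-24.5,24.5,0): print(proj(S,s['eef_pos']+np.array([x,0,14])))
up=S['pixels'][90:190,260:360]; cv2.imwrite('pics/l14.png',cv2.resize(up[...,::-1],None,fx=6,fy=6))
```

```text
t 37.7 pos [ 466.1 -210.    92.3] rot [-0.     1.     0.    -0.002] F [-2.2  1.8 -3.5] w 26.7 q [-0.49  0.31  0.96  1.96 -0.3   1.03 -0.97]
[324.66706642 137.50002477]
[306.63023794 136.96531947]
[315.63604478 137.23229837]
```

View pics/l14.png

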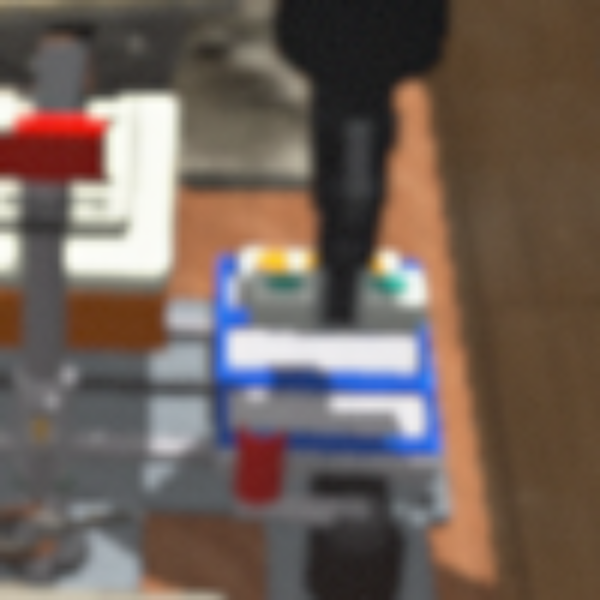

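Call:
servo_tool(rows=[[[0, 0, 0, 0, 0, 0, 1], [0, 0, 0, 0, 0.05, 0.7, 1], [0, 0, 0, 0, 0, 0.7, 1], [0, 0, 0, 0, 0, 0.7, 1], [0, 0, 0, 0, 0, 0.2, 1]]])

```text
time_s: 38.33
eef_pos: [466.8, -211.9, 48.5]
tcp_rot: [-0.0, 1.0, -0.0, -0.001]
ft_force: [-0.1, -0.4, -0.4]
gripper_width: 26.1
```

Call:
servo_tool(rows=[[[0, 0, 0, 0, 0, 0, 1], [0, 0, 0, 0, 0, 0, 1], [0, 0, 0, 0, 0, 0, 1], [0, 0, 0, 0, 0, 0, 1], [0, 0, 0, 0, 0, 0, 1]]])

```text
time_s: 38.95
eef_pos: [467.6, -212.0, 49.8]
tcp_rot: [-0.0, 1.0, 0.0, 0.0]
ft_force: [-0.3, -0.1, -1.4]
gripper_width: 26.6
```

Call:
servo_tool(rows=[[[0, 0, 0, 0, -0.02, 0.25, 1], [0, 0, 0, 0, 0, 0.2, 1], [0, 0, 0, 0, 0, 0, 1], [0, 0, 0, 0, 0, 0, 1], [0, 0, 0, 0, 0, 0, 1]]])

```text
time_s: 39.58
eef_pos: [467.5, -211.6, 40.5]
tcp_rot: [-0.0, 1.0, 0.0, -0.0]
ft_force: [0.3, -0.4, -1.0]
gripper_width: 26.6
```

Call:
servo_tool(rows=[[[0, 0, 0, 0, 0, 0, 0], [0, 0, 0, 0, 0, 0, 0], [0, 0, 0, 0, 0, 0, 0], [0, 0, 0, 0, 0, -0.5, 0], [0, 0, 0, 0, 0, -1, 0]]])

```text
time_s: 40.2
eef_pos: [467.2, -211.7, 71.5]
tcp_rot: [0.0, 1.0, -0.0, -0.001]
ft_force: [0.3, 0.1, -0.1]
gripper_width: 42.4
```

Call:
servo_tool(rows=[[[0, 0, 0, 0, 0, -1, 0], [0, 0, 0, 0, 0, -1, 0], [0, 0, 0, 0, 0, -1, 0], [0, 0, 0, 0, -1, 0, 0], [0, 0, 0, 0, -1, 0, 0]]])

```text
time_s: 40.83
eef_pos: [467.9, -171.4, 132.2]
tcp_rot: [-0.0, 1.0, -0.0, 0.001]
ft_force: [-0.5, -0.2, -0.1]
gripper_width: 43.0
```

Call:
servo_tool(rows=[[[0, 0, 0, 0, -1, 0, 0], [0, 0, 0, 0, -1, 0, 0], [0, 0, 0, 0, -1, 0, 0], [0, 0, 0, 0, -1, 0, 0], [0, 0, 0, 0, -1, 0, 0]]])

```text
time_s: 41.45
eef_pos: [467.8, -71.2, 131.9]
tcp_rot: [-0.0, 1.0, -0.0, 0.001]
ft_force: [0.0, 0.7, -0.0]
gripper_width: 43.1
```

Call:
servo_tool(rows=[[[0, 0, 0, 0, -1, 0, 0], [0, 0, 0, 0, -1, 0, 0], [0, 0, 0, 0, -1, 0, 0], [0, 0, 0, 0, 0, 0, 0], [0, 0, 0, 0, 0, 0, 0]]])

```text
time_s: 42.08
eef_pos: [467.7, -12.4, 131.3]
tcp_rot: [-0.0, 1.0, -0.0, 0.0]
ft_force: [0.1, -1.1, 1.1]
gripper_width: 42.8
```

Run:
```python
from bars import *
T=imaging.camera('top');S=imaging.camera('side'); s=st()
print("b",barpose(T,"b",(308,220,326,258),54)); print("c",barpose(T,"c",(344,220,366,258),54))
up=S['pixels'][100:200,250:350]; cv2.imwrite('pics/l15.png',cv2.resize(up[...,::-1],None,fx=6,fy=6))
up=T['pixels'][170:270,260:380]; cv2.imwrite('pics/l15t.png',cv2.resize(up[...,::-1],None,fx=6,fy=6))
```

```text
t 42.17 pos [467.6 -12.6 131. ] rot [-0.     1.    -0.001  0.   ] F [-1.1 -0.2  0.6] w 42.5 q [-0.92  0.07  0.9   2.02 -0.06  1.08 -1.57]
b (array([ 470.45770891, -210.22553994]), np.float64(-164.98075891098037), 50, array([11.86784123, 23.521532  ]))
c (array([ 468.87047838, -318.96926886]), np.float64(-179.66625423930049), 66, array([ 3.63879571, 20.54551328]))
```

View pics/l15.png

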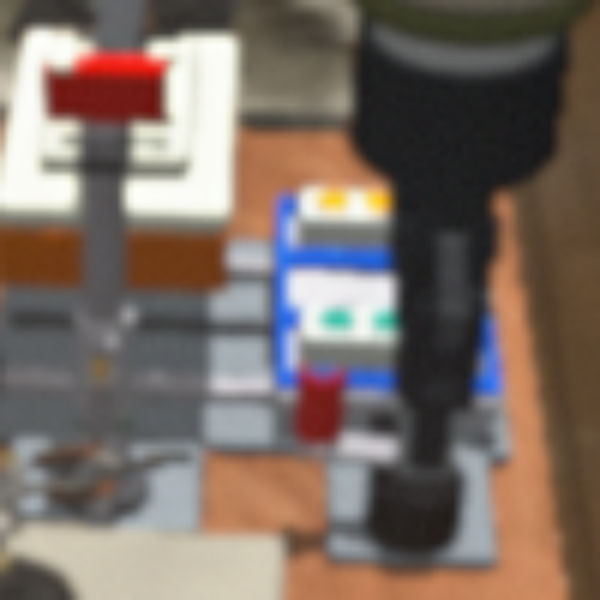

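View pics/l15t.png

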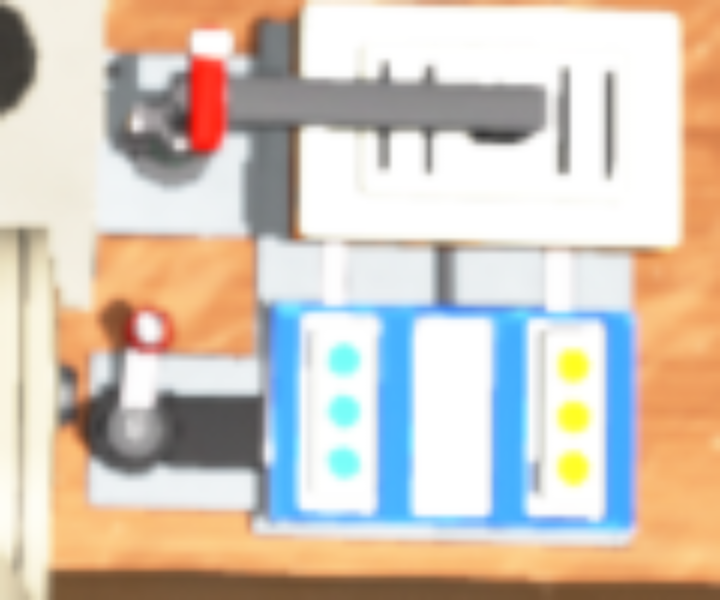

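Call:
servo_tool(rows=[[[0, 0, 0, 0.35, 1, 0, 0], [0, 0, 0, 0.35, 1, 0, 0], [0, 0, 0, 0.35, 1, 0, 0], [0, 0, 0, 0.35, 1, 0, 0], [0, 0, 0, 0.35, 1, 0, 0]]])

```text
time_s: 42.8
eef_pos: [502.6, -113.1, 130.8]
tcp_rot: [0.0, 1.0, -0.0, 0.0]
ft_force: [-0.3, 0.4, 0.6]
gripper_width: 43.0
```

Call:
servo_tool(rows=[[[0, 0, 0, 0, 0.2, 0, 0], [0, 0, 0, 0, 0, 0.5, 0], [0, 0, 0, 0, 0, 1, 0], [0, 0, 0, 0, 0, 0, 0], [0, 0, 0, 0, 0, 0, 0]]])

```text
time_s: 43.42
eef_pos: [502.6, -115.3, 101.0]
tcp_rot: [-0.0, 1.0, 0.0, 0.0]
ft_force: [0.2, -0.0, 0.8]
gripper_width: 42.8
```

Run:
```python
from bars import *
T=imaging.camera('top');S=imaging.camera('side'); s=st()
up=S['pixels'][100:200,250:350]; cv2.imwrite('pics/l16.png',cv2.resize(up[...,::-1],None,fx=6,fy=6))
print("b",barpose(S,"b",(290,135,335,165),54),barpose(T,"b",(308,230,322,252),54))
```

```text
t 43.52 pos [ 502.9 -115.4  101.3] rot [-0.  1.  0.  0.] F [-0.2 -0.2 -0.1] w 42.5 q [-0.67  0.3   0.93  1.94 -0.28  1.04 -1.19]
b (array([ 450.6967886 , -210.75435964]), np.float64(177.80511695637773), 11, array([ 2.08346367, 11.9648187 ])) (array([ 453.70470076, -211.41733997]), np.float64(177.25122864285188), 22, array([ 2.60423237, 12.00654283]))
```

View pics/l16.png

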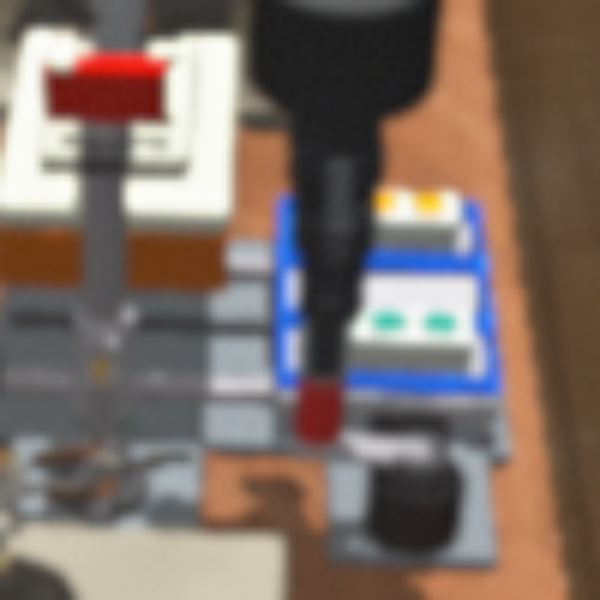

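Call:
servo_tool(rows=[[[0, 0, 0, 0, 0.05, 0.6, 0], [0, 0, 0, 0, 0, 0.7, 0], [0, 0, 0, 0, 0, 0.6, 0], [0, 0, 0, 0, 0, 0, 0], [0, 0, 0, 0, 0, 0, 1]]])

```text
time_s: 44.15
eef_pos: [502.6, -116.9, 62.8]
tcp_rot: [0.0, 1.0, -0.0, 0.0]
ft_force: [0.6, -0.4, 0.3]
gripper_width: 25.9
```

Call:
servo_tool(rows=[[[0, 0, 0, 0, 0, 0, 1], [0, 0, 0, 0, 0, 0, 1], [0, 0, 0, 0, 0, 0, 1], [0, 0, 0, 0, 0, 0, 1], [0, 0, 0, 0, 0, 0, 1]]])

```text
time_s: 44.78
eef_pos: [502.8, -117.0, 63.0]
tcp_rot: [0.0, 1.0, -0.0, 0.0]
ft_force: [-1.3, -3.0, 6.5]
gripper_width: 19.9
```

Call:
servo_tool(rows=[[[0, 0, 0, -0.14, 0.77, 0, 1], [0, 0, 0, -0.39, 0.68, 0, 1], [0, 0, 0, -0.6, 0.5, 0, 1], [0, 0, 0, -0.73, 0.27, 0, 1], [0, 0, 0, 0, 0, 0, 1]]])

```text
time_s: 45.4
eef_pos: [464.9, -158.6, 62.8]
tcp_rot: [-0.002, 1.0, 0.001, -0.0]
ft_force: [-4.1, 8.3, 8.9]
gripper_width: 19.7
```

Run:
```python
from bars import *
T=imaging.camera('top');S=imaging.camera('side'); s=st()
up=S['pixels'][100:200,250:350]; cv2.imwrite('pics/l17.png',cv2.resize(up[...,::-1],None,fx=6,fy=6))
```

```text
t 45.5 pos [ 465.1 -158.5   62.7] rot [-0.002  1.     0.001 -0.001] F [-4.7  8.4 11.2] w 19.6 q [-0.58  0.31  0.93  2.03 -0.31  0.95 -1.06]
```

View pics/l17.png

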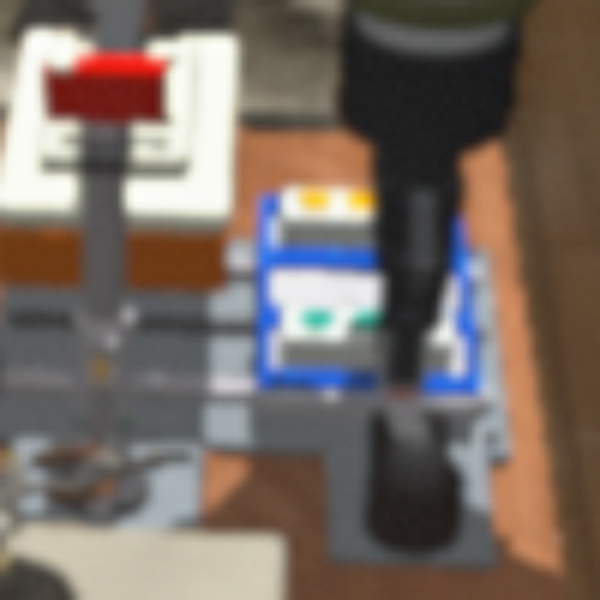

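Call:
servo_tool(rows=[[[0, 0, 0, -0.78, -0.08, 0, 1], [0, 0, 0, -0.73, -0.27, 0, 1], [0, 0, 0, -0.6, -0.5, 0, 1], [0, 0, 0, -0.39, -0.68, 0, 1], [0, 0, 0, -0.14, -0.77, 0, 1]]])

```text
time_s: 46.12
eef_pos: [412.6, -115.2, 63.0]
tcp_rot: [0.0, 1.0, -0.0, 0.001]
ft_force: [4.3, -5.3, 1.9]
gripper_width: 20.3
```

Call:
servo_tool(rows=[[[0, 0, 0, 0.14, -0.77, 0, 1], [0, 0, 0, 0.39, -0.68, 0, 1], [0, 0, 0, 0.6, -0.5, 0, 1], [0, 0, 0, 0.73, -0.27, 0, 1], [0, 0, 0, 0.78, 0, 0, 1]]])

```text
time_s: 46.75
eef_pos: [465.5, -69.2, 62.8]
tcp_rot: [-0.001, 1.0, 0.001, -0.001]
ft_force: [-5.1, -3.7, 11.3]
gripper_width: 20.3
```

Run:
```python
from bars import *
T=imaging.camera('top');S=imaging.camera('side'); s=st()
up=S['pixels'][100:200,250:350]; cv2.imwrite('pics/l18.png',cv2.resize(up[...,::-1],None,fx=6,fy=6))
```

```text
t 46.85 pos [467.1 -69.8  63.1] rot [-0.     1.     0.001  0.001] F [4.  2.9 5.8] w 19.8 q [-0.78  0.24  0.92  2.08 -0.24  0.93 -1.3 ]
```

View pics/l18.png

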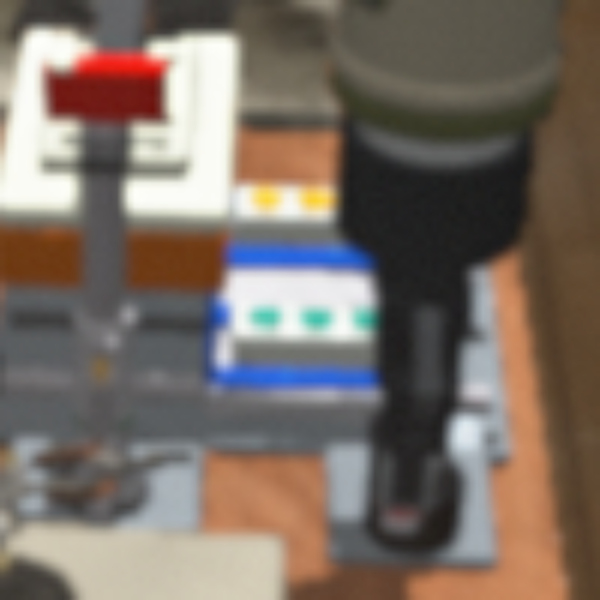

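Call:
servo_tool(rows=[[[0, 0, 0, 0.73, 0.27, 0, 1], [0, 0, 0, 0.6, 0.5, 0, 1], [0, 0, 0, 0.39, 0.68, 0, 1], [0, 0, 0, 0.14, 0.77, 0, 1], [0, 0, 0, -0.14, 0.77, 0, 1]]])

```text
time_s: 47.48
eef_pos: [500.4, -129.2, 62.9]
tcp_rot: [-0.001, 1.0, 0.001, 0.0]
ft_force: [-4.4, 6.2, 7.3]
gripper_width: 20.3
```

Call:
servo_tool(rows=[[[0, 0, 0, -0.39, 0.68, 0, 1], [0, 0, 0, -0.6, 0.5, 0, 1], [0, 0, 0, -0.73, 0.27, 0, 1], [0, 0, 0, -0.78, 0, 0, 1], [0, 0, 0, -0.73, -0.27, 0, 1]]])

```text
time_s: 48.1
eef_pos: [436.0, -153.5, 63.0]
tcp_rot: [-0.0, 1.0, 0.0, 0.001]
ft_force: [7.7, 4.0, 2.3]
gripper_width: 19.8
```

Call:
servo_tool(rows=[[[0, 0, 0, -0.6, -0.5, 0, 1], [0, 0, 0, -0.39, -0.68, 0, 1], [0, 0, 0, -0.14, -0.77, 0, 1], [0, 0, 0, 0.14, -0.77, 0, 1], [0, 0, 0, 0.39, -0.68, 0, 1]]])

```text
time_s: 48.72
eef_pos: [422.4, -85.6, 62.9]
tcp_rot: [-0.0, 1.0, -0.0, -0.001]
ft_force: [-1.9, -5.5, 8.9]
gripper_width: 19.8
```

Run:
```python
from bars import *
T=imaging.camera('top');S=imaging.camera('side'); s=st()
up=S['pixels'][100:200,250:350]; cv2.imwrite('pics/l19.png',cv2.resize(up[...,::-1],None,fx=6,fy=6))
```

```text
t 48.83 pos [423.7 -84.4  62.9] rot [-0.     1.     0.001  0.   ] F [-1.   4.8  7.8] w 20.0 q [-0.81  0.1   0.95  2.17 -0.11  0.91 -1.36]
```

View pics/l19.png

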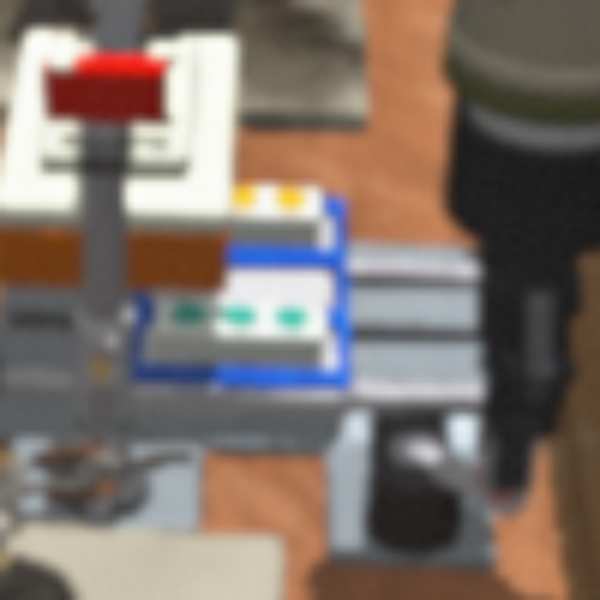

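Call:
servo_tool(rows=[[[0, 0, 0, 0.6, -0.5, 0, 1], [0, 0, 0, 0.73, -0.27, 0, 1], [0, 0, 0, 0.78, 0, 0, 1], [0, 0, 0, 0.73, 0.27, 0, 1], [0, 0, 0, 0.6, 0.5, 0, 1]]])

```text
time_s: 49.45
eef_pos: [492.4, -84.8, 62.8]
tcp_rot: [-0.001, 1.0, 0.001, -0.0]
ft_force: [-5.6, 1.8, 9.7]
gripper_width: 19.8
```

Call:
servo_tool(rows=[[[0, 0, 0, 0.39, 0.68, 0, 1], [0, 0, 0, 0.14, 0.77, 0, 1], [0, 0, 0, -0.14, 0.77, 0, 1], [0, 0, 0, -0.39, 0.68, 0, 1], [0, 0, 0, -0.6, 0.5, 0, 1]]])

```text
time_s: 50.08
eef_pos: [480.5, -153.0, 62.9]
tcp_rot: [-0.001, 1.0, 0.001, 0.001]
ft_force: [-0.2, 8.2, 7.2]
gripper_width: 19.8
```

Call:
servo_tool(rows=[[[0, 0, 0, -0.73, 0.27, 0, 1], [0, 0, 0, -0.78, 0, 0, 1], [0, 0, 0, -0.73, -0.27, 0, 1], [0, 0, 0, -0.6, -0.5, 0, 1], [0, 0, 0, -0.39, -0.68, 0, 1]]])

```text
time_s: 50.7
eef_pos: [415.9, -130.7, 63.1]
tcp_rot: [0.0, 1.0, -0.0, 0.001]
ft_force: [7.3, -1.7, 0.8]
gripper_width: 19.9
```

Run:
```python
from bars import *
T=imaging.camera('top');S=imaging.camera('side'); s=st()
up=S['pixels'][100:200,250:350]; cv2.imwrite('pics/l20.png',cv2.resize(up[...,::-1],None,fx=6,fy=6))
```

```text
t 50.8 pos [ 415.5 -129.3   63. ] rot [-0.001  1.     0.001  0.001] F [0.1 1.7 6.4] w 20.1 q [-0.72  0.12  0.98  2.17 -0.13  0.91 -1.24]
```

View pics/l20.png

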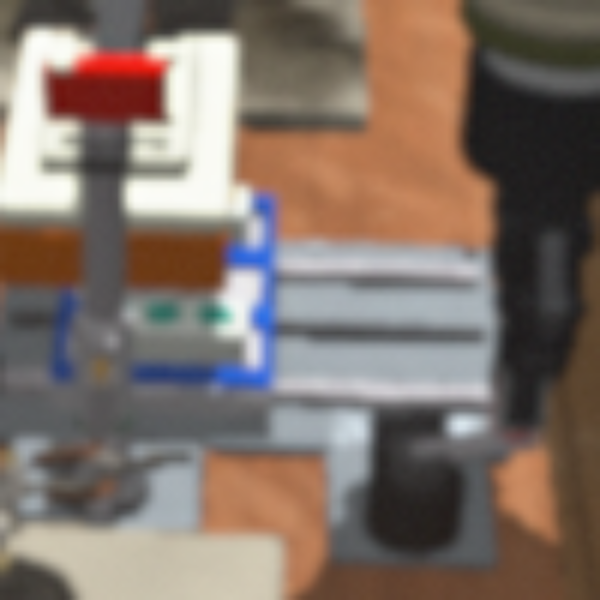

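Call:
servo_tool(rows=[[[0, 0, 0, -0.14, -0.77, 0, 1], [0, 0, 0, 0.14, -0.77, 0, 1], [0, 0, 0, 0.39, -0.68, 0, 1], [0, 0, 0, 0.6, -0.5, 0, 1], [0, 0, 0, 0.73, -0.27, 0, 1]]])

```text
time_s: 51.42
eef_pos: [449.5, -69.4, 62.8]
tcp_rot: [-0.001, 1.0, 0.001, -0.001]
ft_force: [-4.8, -1.6, 12.2]
gripper_width: 20.1
```

Call:
servo_tool(rows=[[[0, 0, 0, 0.39, 0, 0, 1], [0, 0, 0, 0.39, 0, 0, 1], [0, 0, 0, 0.37, 0.13, 0, 1], [0, 0, 0, 0, 0, 0, 1], [0, 0, 0, 0, 0, 0, 1]]])

```text
time_s: 52.05
eef_pos: [474.0, -72.0, 63.1]
tcp_rot: [-0.001, 1.0, 0.001, 0.001]
ft_force: [4.1, 5.7, 3.8]
gripper_width: 19.9
```

Run:
```python
from bars import *
T=imaging.camera('top');S=imaging.camera('side'); s=st()
up=S['pixels'][100:200,250:350]; cv2.imwrite('pics/l21.png',cv2.resize(up[...,::-1],None,fx=6,fy=6))
```

```text
t 52.15 pos [474.  -71.9  63.1] rot [-0.001  1.     0.001  0.001] F [2.8 4.5 4.6] w 20.2 q [-0.75  0.26  0.9   2.06 -0.25  0.93 -1.28]
```

View pics/l21.png

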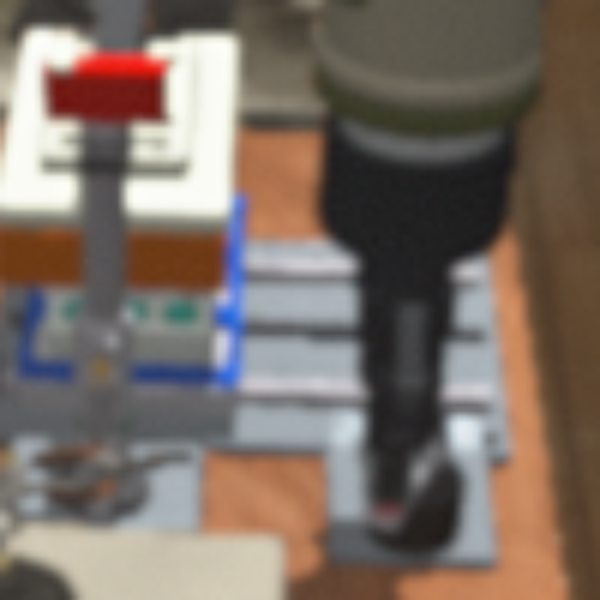

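Call:
servo_tool(rows=[[[0, 0, 0, 0.36, 0.17, 0, 1], [0, 0, 0, 0.32, 0.22, 0, 1], [0, 0, 0, 0.28, 0.28, 0, 1], [0, 0, 0, 0, 0, 0, 1], [0, 0, 0, 0, 0, 0, 1]]])

```text
time_s: 52.78
eef_pos: [493.2, -86.1, 63.1]
tcp_rot: [-0.0, 1.0, 0.0, 0.001]
ft_force: [3.2, 2.4, 3.5]
gripper_width: 20.0
```

Call:
servo_tool(rows=[[[0, 0, 0, 0.22, 0.32, 0, 1], [0, 0, 0, 0, 0, 0, 1], [0, 0, 0, 0, 0, 0, 1], [0, 0, 0, 0, 0, 0, 1], [0, 0, 0, 0, 0, 0, 1]]])

```text
time_s: 53.4
eef_pos: [497.4, -92.6, 63.1]
tcp_rot: [-0.0, 1.0, 0.0, 0.001]
ft_force: [3.8, 1.7, 5.4]
gripper_width: 19.8
```

Call:
servo_tool(rows=[[[0, 0, 0, 0.17, 0.35, 0, 1], [0, 0, 0, 0, 0, 0, 1], [0, 0, 0, 0, 0, 0, 1], [0, 0, 0, 0, 0, 0, 1], [0, 0, 0, 0, 0, 0, 1]]])

```text
time_s: 54.02
eef_pos: [500.6, -99.9, 63.1]
tcp_rot: [-0.0, 1.0, 0.0, 0.001]
ft_force: [2.9, 0.8, 5.6]
gripper_width: 20.4
```

Call:
servo_tool(rows=[[[0, 0, 0, 0.1, 0.37, 0, 1], [0, 0, 0, 0, 0, 0, 1], [0, 0, 0, 0, 0, 0, 1], [0, 0, 0, 0, 0, 0, 1], [0, 0, 0, 0, 0, 0, 1]]])

```text
time_s: 54.65
eef_pos: [502.4, -107.5, 63.0]
tcp_rot: [-0.0, 1.0, 0.0, 0.001]
ft_force: [2.4, 0.3, 6.3]
gripper_width: 20.0
```

Call:
servo_tool(rows=[[[0, 0, 0, 0.03, 0.3, 0, 1], [0, 0, 0, 0, 0, 0, 1], [0, 0, 0, 0, 0, 0, 1], [0, 0, 0, 0, 0, 0, 1], [0, 0, 0, 0, 0, 0, 1]]])

```text
time_s: 55.28
eef_pos: [502.8, -113.4, 63.0]
tcp_rot: [-0.0, 1.0, 0.0, 0.0]
ft_force: [1.5, 1.3, 6.7]
gripper_width: 20.1
```

Run:
```python
from bars import *
T=imaging.camera('top');S=imaging.camera('side'); s=st()
up=S['pixels'][100:200,250:350]; cv2.imwrite('pics/l22.png',cv2.resize(up[...,::-1],None,fx=6,fy=6))
```

```text
t 55.38 pos [ 502.8 -113.4   63. ] rot [-0.  1.  0.  0.] F [1.7 0.3 7. ] w 20.2 q [-0.62  0.35  0.87  1.97 -0.33  0.96 -1.15]
```

View pics/l22.png

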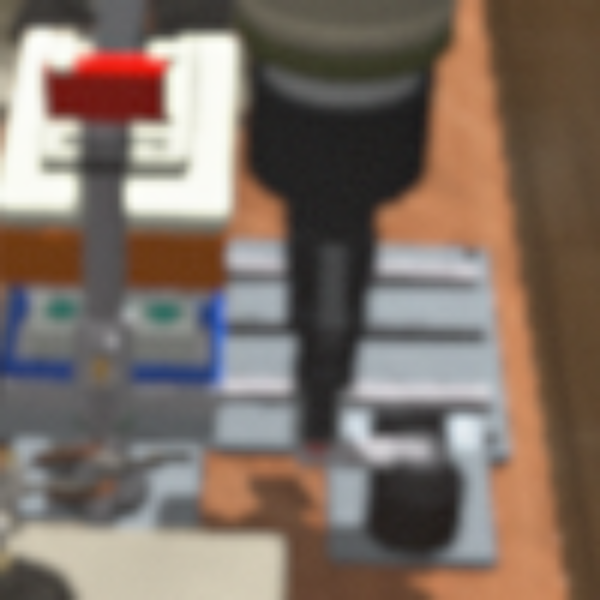

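Call:
servo_tool(rows=[[[0, 0, 0, -0.02, 0.3, 0, 1], [0, 0, 0, 0, 0, 0, 1], [0, 0, 0, 0, 0, 0, 1], [0, 0, 0, 0, 0, 0, 1], [0, 0, 0, 0, 0, 0, 1]]])

```text
time_s: 56.0
eef_pos: [502.9, -114.9, 62.9]
tcp_rot: [-0.003, 1.0, 0.002, 0.0]
ft_force: [1.5, 16.6, 11.0]
gripper_width: 20.1
```

Call:
servo_tool(rows=[[[0, 0, 0, -0.06, 0.2, 0, 1], [0, 0, 0, 0, 0, 0, 1], [0, 0, 0, 0, 0, 0, 1], [0, 0, 0, 0, 0, 0, 1], [0, 0, 0, 0, 0, 0, 1]]])

```text
time_s: 56.62
eef_pos: [502.8, -115.4, 62.9]
tcp_rot: [-0.005, 1.0, 0.003, 0.001]
ft_force: [4.1, 27.9, 11.4]
gripper_width: 19.6
```

Call:
servo_tool(rows=[[[0, 0, 0, 0.04, -0.38, 0, 1], [0, 0, 0, 0, 0, 0, 1], [0, 0, 0, 0, 0, 0, 0], [0, 0, 0, 0, 0, 0, 0], [0, 0, 0, 0, 0, 0, 0]]])

```text
time_s: 57.25
eef_pos: [501.0, -116.2, 62.4]
tcp_rot: [0.0, 1.0, -0.0, -0.0]
ft_force: [-0.2, 0.4, -0.3]
gripper_width: 42.7
```

```bash
python3 -c "
from h import *
st()"
```

```text
t 57.25 pos [ 501.  -116.2   62.4] rot [ 0.  1. -0. -0.] F [-0.2  0.4 -0.3] w 42.7 q [-0.61  0.35  0.88  1.97 -0.33  0.96 -1.15]
```

Call:
servo_tool(rows=[[[0, 0, 0, 0, 0, -0.5, 0], [0, 0, 0, 0, 0, -1, 0], [0, 0, 0, 0, 0, -1, -1], [0, 0, 0, 0, 0, -1, -1], [0, 0, 0, 0, 0, -1, -1]]])

```text
time_s: 57.88
eef_pos: [501.5, -116.1, 153.9]
tcp_rot: [-0.0, 1.0, -0.0, 0.0]
ft_force: [0.9, 0.3, -0.1]
gripper_width: 85.2
```

Call:
servo_tool(rows=[[[0, 0, 0, 0, 0, -1, -1], [0, 0, 0, 0, 0, -1, -1], [0, 0, 0, 0, 0, -1, -1], [0, 0, 0, 0, 0, -1, -1], [0, 0, 0, 0, 0, -1, -1]]])

```text
time_s: 58.5
eef_pos: [501.3, -116.2, 253.9]
tcp_rot: [-0.0, 1.0, -0.0, 0.0]
ft_force: [-0.7, -0.0, -0.6]
gripper_width: 85.5
```

Call:
servo_tool(rows=[[[0, 0, 0, 0, 0, -1, -1], [0, 0, 0, 0, 0, -0.4, -1], [0, 0, 0, 0, 0, 0, -1], [0, 0, 0, 0, 0, 0, -1], [0, 0, 0, 0, 0, 0, -1]]])

```text
time_s: 59.12
eef_pos: [501.2, -115.8, 280.1]
tcp_rot: [0.0, 1.0, -0.0, -0.0]
ft_force: [-0.1, -0.0, -0.4]
gripper_width: 85.0
```

```bash
python3 look.py l23
```

```text
t 59.23 pos [ 501.4 -115.9  280.3] rot [ 0.  1. -0. -0.] F [0.9 0.5 0.8] w 85.4 q [-0.78  0.05  0.97  1.71 -0.04  1.4  -1.38]
(456, 793, 3)
```

View pics/l23.png

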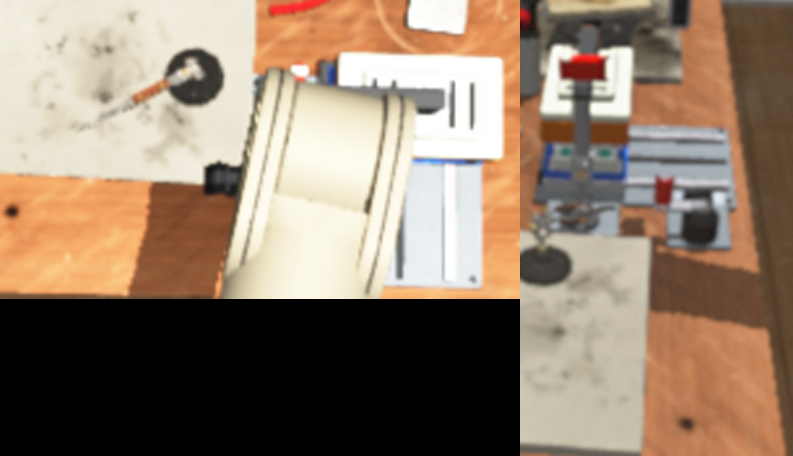

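Call:
servo_tool(rows=[[[0, 0, 0, 1, 0.16, 0, -1], [0, 0, 0, 1, 0.16, 0, -1], [0, 0, 0, 1, 0.16, 0, -1], [0, 0, 0, 1, 0.16, 0, -1], [0, 0, 0, 0.68, 0.15, 0, -1]]])

```text
time_s: 59.85
eef_pos: [595.8, -131.6, 280.0]
tcp_rot: [0.0, 1.0, 0.0, -0.001]
ft_force: [0.5, -0.2, -0.5]
gripper_width: 85.2
```

Call:
servo_tool(rows=[[[0, 0, 0, 0, 0, 0, -1], [0, 0, 0, 0, 0, 0, -1], [0, 0, 0, 0, 0, 0, -1], [0, 0, 0, 0, 0, 0, -1], [0, 0, 0, 0, 0, 0, -1]]])

```text
time_s: 60.48
eef_pos: [595.1, -131.5, 280.8]
tcp_rot: [-0.0, 1.0, 0.0, 0.0]
ft_force: [0.3, 0.6, -0.1]
gripper_width: 85.7
```

Call:
servo_tool(rows=[[[0, 0, 0, 0, 0, 0.8, -1], [0, 0, 0, 0, 0, 0.8, -1], [0, 0, 0, 0, 0, 0.8, -1], [0, 0, 0, 0, 0, 0.8, -1], [0, 0, 0, 0, 0, 0.49, -1]]])

```text
time_s: 61.1
eef_pos: [594.8, -131.5, 205.5]
tcp_rot: [-0.0, 1.0, -0.0, -0.001]
ft_force: [0.6, 0.6, 0.1]
gripper_width: 85.2
```

Call:
servo_tool(rows=[[[0, 0, 0, 0, 0, 0, 1], [0, 0, 0, 0, 0, 0, 1], [0, 0, 0, 0, 0, 0, 1], [0, 0, 0, 0, 0, 0, 1], [0, 0, 0, 0, 0, 0, 1]]])

```text
time_s: 61.72
eef_pos: [595.3, -131.5, 207.2]
tcp_rot: [-0.0, 1.0, 0.0, 0.0]
ft_force: [-0.9, 0.3, 2.8]
gripper_width: 12.3
```

Call:
servo_tool(rows=[[[0, 0, 0, 0, 0, 0, 1], [0, 0, 0, 0, 0, 0, 1], [0, 0, 0, 0, 0, 0, 1], [0, 0, 0, 0, 0, 0, 1], [0, 0, 0, 0, 0, 0, 1]]])

```text
time_s: 62.35
eef_pos: [595.3, -131.5, 207.0]
tcp_rot: [-0.0, 1.0, 0.0, 0.0]
ft_force: [2.0, 0.9, 2.8]
gripper_width: 12.7
```

Call:
servo_tool(rows=[[[0, 0, -0.08, 0, 0, 0, 1], [0, 0, -0.08, 0, 0, 0, 1], [0, 0, -0.08, 0, 0, 0, 1], [0, 0, -0.08, 0, 0, 0, 1], [0, 0, -0.08, 0, 0, 0, 1]]])

```text
time_s: 62.98
eef_pos: [595.5, -132.4, 206.9]
tcp_rot: [0.001, 0.95, 0.311, 0.0]
ft_force: [3.8, -2.4, -1.7]
gripper_width: 12.7
```

Call:
servo_tool(rows=[[[0, 0, -0.08, 0, 0, 0, 1], [0, 0, -0.08, 0, 0, 0, 1], [0, 0, -0.08, 0, 0, 0, 1], [0, 0, -0.08, 0, 0, 0, 1], [0, 0, -0.05, 0, 0, 0, 1]]])

```text
time_s: 63.6
eef_pos: [596.2, -132.9, 206.9]
tcp_rot: [0.002, 0.822, 0.57, 0.001]
ft_force: [7.7, -5.2, -2.9]
gripper_width: 12.5
```

```bash
python3 look.py l24;  python3 -c "
from h import *
print(robot.get_state()['torque'])"
```

```text
t 63.7 pos [ 596.2 -132.9  206.9] rot [0.002 0.822 0.569 0.001] F [ 8.5 -3.4 -3.2] w 12.6 q [-0.4   0.36  0.7   1.57 -0.24  1.29 -0.03]
(456, 793, 3)
[-0.72835914 -1.75752895 -0.42473617]
```

View pics/l24.png

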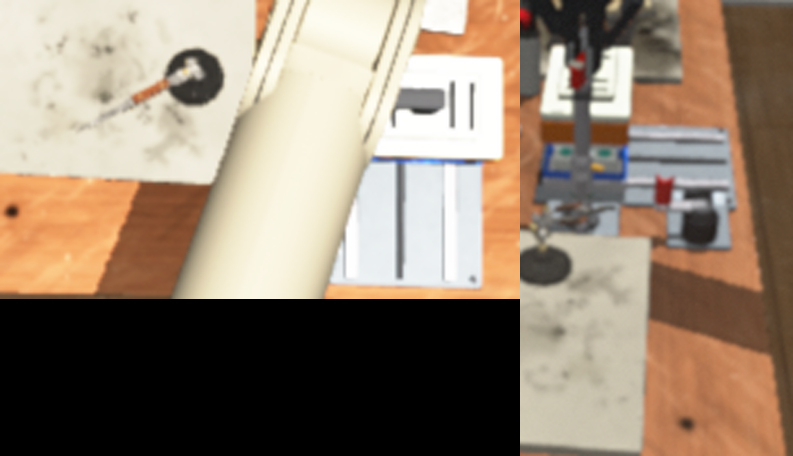

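Call:
servo_tool(rows=[[[0, 0, 0, 0, 0, 0.5, 1], [0, 0, 0, 0, 0, 0.5, 1], [0, 0, 0, 0, 0, 0.5, 1], [0, 0, 0, 0, 0, 0.3, 1], [0, 0, 0, 0, 0, 0.18, 1]]])

```text
time_s: 64.32
eef_pos: [596.2, -132.9, 167.4]
tcp_rot: [0.002, 0.823, 0.568, 0.001]
ft_force: [7.0, -3.6, 3.9]
gripper_width: 12.7
```

Call:
servo_tool(rows=[[[0, 0, 0, 0, 0, 0, 1], [0, 0, 0, 0, 0, 0, 1], [0, 0, 0, 0, 0, 0, 1], [0, 0, 0, 0, 0, 0, 1], [0, 0, 0, 0, 0, 0, 1]]])

```text
time_s: 64.95
eef_pos: [596.2, -132.9, 167.1]
tcp_rot: [0.002, 0.823, 0.568, 0.001]
ft_force: [9.7, -4.8, -1.9]
gripper_width: 12.6
```

```bash
python3 look.py l25
```

```text
t 65.05 pos [ 596.2 -132.9  167.1] rot [0.002 0.823 0.568 0.001] F [ 8.5 -4.7 -1.8] w 12.7 q [-0.39  0.39  0.68  1.62 -0.26  1.22 -0.02]
(456, 793, 3)
```

View pics/l25s.png

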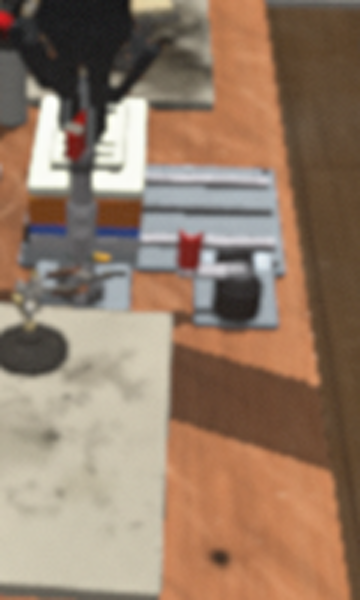

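Hood is at the middle height (TCP 167.1, expected 167.2). Lock it.

Call:
servo_tool(rows=[[[0, 0, 0.08, 0, 0, 0, 1], [0, 0, 0.08, 0, 0, 0, 1], [0, 0, 0.08, 0, 0, 0, 1], [0, 0, 0.08, 0, 0, 0, 1], [0, 0, 0.08, 0, 0, 0, 1]]])

```text
time_s: 65.68
eef_pos: [595.5, -132.4, 167.0]
tcp_rot: [0.001, 0.959, 0.284, 0.0]
ft_force: [2.9, -2.6, 0.3]
gripper_width: 12.7
```

Call:
servo_tool(rows=[[[0, 0, 0.08, 0, 0, 0, 1], [0, 0, 0.08, 0, 0, 0, 1], [0, 0, 0.08, 0, 0, 0, 1], [0, 0, 0.08, 0, 0, 0, 1], [0, 0, 0.05, 0, 0, 0, 1]]])

```text
time_s: 66.3
eef_pos: [595.3, -131.5, 167.0]
tcp_rot: [0.0, 1.0, -0.002, 0.0]
ft_force: [3.0, 0.9, 2.9]
gripper_width: 12.7
```

```bash
python3 -c "
from h import *
s=st();print(s['torque'])"
```

```text
t 66.3 pos [ 595.3 -131.5  167. ] rot [ 0.     1.    -0.002  0.   ] F [3.  0.9 2.9] w 12.7 q [-0.56  0.47  0.93  1.63 -0.39  1.24 -1.13]
[ 0.07682776 -0.54852933  0.06167425]
```

Call:
servo_tool(rows=[[[0, 0, 0.03, 0, 0, 0, 1], [0, 0, 0, 0, 0, 0, 1], [0, 0, 0, 0, 0, -0.2, 1], [0, 0, 0, 0, 0, 0, 1], [0, 0, 0, 0, 0, 0, 1]]])

```text
time_s: 66.92
eef_pos: [595.2, -131.4, 170.6]
tcp_rot: [0.0, 1.0, -0.022, -0.0]
ft_force: [4.7, -1.4, -3.7]
gripper_width: 12.7
```

Call:
servo_tool(rows=[[[0, 0, 0, 0, 0, 0.2, 1], [0, 0, 0, 0, 0, 0, 1], [0, 0, 0, 0, 0, 0, 1], [0, 0, 0, 0, 0, 0, -1], [0, 0, 0, 0, 0, 0, -1]]])

```text
time_s: 67.55
eef_pos: [594.5, -131.8, 167.0]
tcp_rot: [-0.0, 1.0, -0.024, -0.001]
ft_force: [0.1, -0.2, 0.0]
gripper_width: 48.1
```

Call:
servo_tool(rows=[[[0, 0, 0, 0, 0, 0, -1], [0, 0, 0, 0, 0, 0, -1], [0, 0, 0, 0, 0, -0.5, -1], [0, 0, 0, 0, 0, -1, -1], [0, 0, 0, 0, 0, -1, -1]]])

```text
time_s: 68.18
eef_pos: [595.4, -131.8, 219.4]
tcp_rot: [0.0, 1.0, -0.024, 0.001]
ft_force: [0.3, 0.4, 0.7]
gripper_width: 85.2
```

Call:
servo_tool(rows=[[[0, 0, 0, 0, 0, -1, -1], [0, 0, 0, 0, 0, -1, -1], [0, 0, 0, -1, -1, 0, -1], [0, 0, 0, -1, -1, 0, -1], [0, 0, 0, -1, -1, 0, -1]]])

```text
time_s: 68.8
eef_pos: [537.6, -68.5, 258.0]
tcp_rot: [-0.0, 1.0, -0.024, 0.0]
ft_force: [-0.2, 0.2, 0.5]
gripper_width: 85.4
```

Call:
servo_tool(rows=[[[0, 0, 0, -1, -1, 0, -1], [0, 0, 0, -1, -1, 0, -1], [0, 0, 0, -1, -1, 0, -1], [0, 0, 0, -0.5, -1, 0, -1], [0, 0, 0, 0, -1, 0, -1]]])

```text
time_s: 69.42
eef_pos: [472.7, 35.0, 258.1]
tcp_rot: [-0.001, 1.0, -0.024, 0.0]
ft_force: [0.5, 0.2, -0.5]
gripper_width: 85.1
```

Call:
servo_tool(rows=[[[0, 0, 0, 0, -1, 0, -1], [0, 0, 0, 0, -1, 0, -1], [0, 0, 0, 0, -1, 0, -1], [0, 0, 0, 0, 0, 0, -1], [0, 0, 0, 0, 0, 0, -1]]])

```text
time_s: 70.05
eef_pos: [475.8, 93.6, 257.2]
tcp_rot: [0.0, 1.0, -0.024, -0.0]
ft_force: [0.1, 0.3, -0.0]
gripper_width: 85.1
```

```bash
python3 look.py l26
python3 - <<'E'
from h import *
T=imaging.camera('top');S=imaging.camera('side')
up=S['pixels'][110:190,240:340]; cv2.imwrite('pics/l26a.png',cv2.resize(up[...,::-1],None,fx=7,fy=7))
for n in ("bar_a_center","bar_b_center","bar_c_center"):
  print(n,[(r["conf"],r["centre"]) for P in(T,S) for r in pinpoint(n,P)])
E
```

```text
t 70.15 pos [475.8  93.4 257.3] rot [-0.     1.    -0.024  0.   ] F [ 1.  -0.9 -0.1] w 85.4 q [-1.15 -0.04  0.86  1.82  0.03  1.35 -1.92]
(456, 793, 3)
bar_a_center []
bar_b_center [(0.56, [303.9, 168.6])]
bar_c_center []
```

View pics/l26.png

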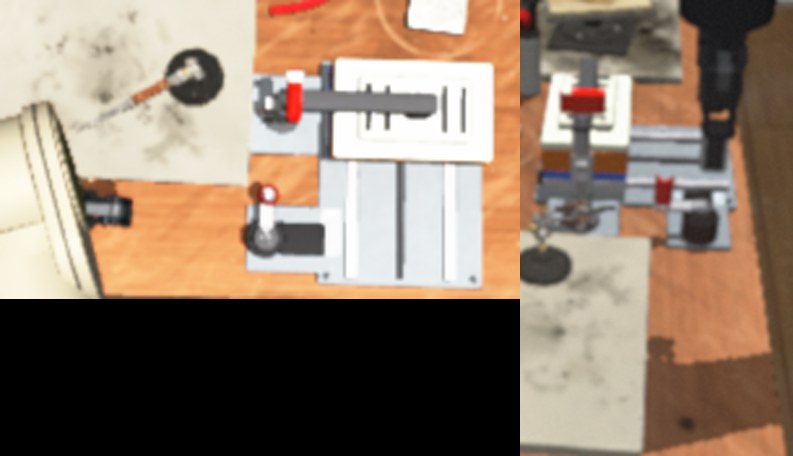

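View pics/l26a.png

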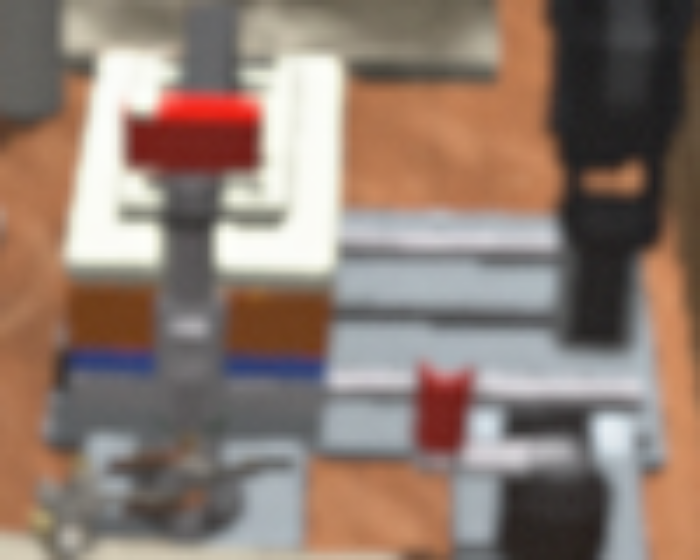

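Run:
```python
from h import *
T=imaging.camera('top');S=imaging.camera('side')
def red(P,roi):
    h=cv2.cvtColor(P["pixels"],cv2.COLOR_RGB2HSV).astype(int)
    m=(((h[...,0]<8)|(h[...,0]>172))&(h[...,1]>150)&(h[...,2]>90)).astype(np.uint8)
    l,t,r,b=roi; k,_,s,c=cv2.connectedComponentsWithStats(m[t:b,l:r]); i=1+s[1:,4].argmax(); print(s[i]); return c[i]+[l,t]
a=red(T,(280,165,310,215));b=red(S,(245,100,285,150));print(a,b,tri(T,a,S,b))
for z in (146,173,176,179): print(z,proj(T,(593,-130.6,z)),proj(S,(593,-130.6,z)))
```

```text
[10 17  6 15 83]
[ 14  24  18  10 152]
[292.53012048 189.06024096] [267.97368421 128.69736842] (array([ 591.9335838 , -131.16321605,  174.22475982]), np.float64(2.2695831604757597))
146 [291.48113711 189.47014072] [267.9018619  138.54304715]
173 [292.30346854 188.26674145] [267.98140964 129.29104012]
176 [292.39699068 188.12988122] [267.99040312 128.24503046]
179 [292.49095439 187.99237479] [267.99942816 127.19534949]
```

```bash
python3 -c "
from h import *
print(robot.hand_in()); st()"
```

```text
the job is handed in; nothing more can be done
None
the job is handed in; nothing more can be done
```

The job is done and handed in at about 70 s, with the arm clear of everything.

- **Hood raised:** I unlocked it, lifted it about 70 mm to the top notch and locked it there.
- **Bars:** only the teal and amber bars were present; no pink one was visible. The amber bar had been knocked a few centimetres before I reached it, so I measured it again. Amber lies flat and face up in the right bay and teal in the left bay; both pictures confirmed this before cranking.
- **Crank:** I turned it three times clockwise. It stopped hard at about 28 N, and the pictures show the carriage fully under the hood.
- **Hood lowered:** I unlocked it again, lowered it 40 mm to the middle notch and twisted the grip back to its locked position.

**Last checks:**
- The pictures show the red grip in line with its locked position and the crank still at its end.
- The cameras put the hood at about 28–29 mm, while the arm's own travel gives about 30 mm. That is within the 3 mm play.
- A 4 mm pull test after locking moved the gripper up 3.6 mm with only about 4 N, which did not clearly prove the lock. I take it to be the notch's play and moved it back down.
- The bars are hidden under the hood, so I could not look at them again after lowering it.

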